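# Turn round a batch of finials on the drying rail

### The arm

A 7-joint arm with a two-finger parallel gripper is mounted at the origin on the work surface. World frame = base frame: x ahead of the robot, y to its left, z up, the work surface at z = 0. Lengths are in m, angles in rad, forces in N, time in s.
With the tool pointing down it reaches from about 0.425 to 0.95 m from the base axis. Payload 4.7 kg.
Tool frame: the origin (TCP) lies midway between the tips of the shut fingers; the grasp point (between the pads) lies 19 mm behind it; z points along the fingers, y is the line along which they close (so a half turn about z gives the same grasp; the last joint's range is limited). The gripper opens to 85 mm and grips with 20 to 120 N. Pads are 22 mm wide; open, the fingers measure 114 mm over their backs; the gripper's body (76 mm by 85 mm) begins 54 mm behind the grasp point. The pads swing forward as they close: fully open they stand 13 mm farther back than shut.
Start: joints at [1.287, 0.469, -0.049, 1.532, 0.024, 1.141, -0.082], TCP at [0.17, -0.653, 0.208] pointing down, gripper open.
Joint ranges: [-2.59, 2.59], [-0.33, 1.99], [-1.39, 1.29], [0.1, 2.45], [-1.04, 4.18], [0.21, 1.99], [-2.66, 2.66]. Speed limits (rad/s): [2.57, 2.57, 3.14, 3.14, 3.14, 3.14, 3.14].

### API

Orientations are given as a 3x3 rotation matrix whose columns are the frame's x, y, z axes.
In Python, from bench import r gives the robot as it stands.
- The arm moves only by the tool move_arm, never from a script. Its argument "targets" is a list of rows, each a list of 2 entries, a list of its own where there are three numbers: the shift along the tool's x, y, z in cm, then the turn, a rotation vector about the tool's x, y, z in degrees. A call has 1 to 20 rows; each row is the pose to reach, as a shift and turn from the pose commanded when the call began, along the tool's axes at that moment; what a row does not reach only later rows make up. A row lasts 1/8 s, in which the tool goes at most 62.5 mm and 10.7 degrees, less where a joint would pass 70% of its speed; a pose out of reach is approached as far as the arm can. A call with a gripper value outside its range is refused whole. "claw" is the closure, from -1 (fully open) to 1 (shut), set as the call begins (left out, the last holds). The fingers move at their own pace and stop on an object; "newtons" is the grip in N (left out, the last holds). Time passes only in rows, so rows that repeat a pose let the fingers close. It gives the time, the measured TCP pose, the force, the opening and the grip force at its end, in the units of the state.
- r.get_state(): the state, without advancing time (a new reading comes with each control period).
- r.camera(name): name is "scene" or "side" or "wrist"; returns the picture (400x640x3 uint8, red, green, blue); there is no depth.
- r.calibration(name): a dict with "camera_matrix" (3x3 intrinsics, pixels), "rvec" (rotation vector, rad) and "tvec" (3), from world to camera coordinates, as OpenCV has them. Camera axes: x right, y down, z forward; pixel columns grow to the right and rows downward; lengths in m; the calibration is good to about 2 mm. A picture is of the moment at which its call begins: read the wrist's pose just before it. calibration takes no time and is no camera call; for the wrist camera it gives the pose at the moment of the call.
- r.job_done(): hands the job in; it is judged then, once.
The state is a dict: "clock": time; "qpos": joint angles; "joint_velocities": joint speeds; "joint_torque": joint torques, N m; "eef_pos": TCP position; "tool_rot": TCP orientation; "wrist_force": force on the tool from outside, world axes, zero at the start; "torque": the same for the moment, N m; "finger_gap": finger opening in m; "gripper_force": force on a finger pad.
Only numpy, scipy, OpenCV 4.12 (cv2) and the standard library are available. Lean on these libraries where they do the work, as an engineer would, in place of code of your own. Each camera call takes 0.05 s, during which the arm holds its last target. There are 200 camera calls.

### The job

Lift the dust cover off the keeping board and stand it upright on the bench. Clear the drying rail: slide the dry red finial back to the open end, unhook it there and stand it in a free place on the board's deck; then hang every oiled brown finial, hooking its hanger on at the open end, short of the blue band, and sliding it along to a red mark, one to a mark - never lift a hanger off or over the rail past the band, where it could knock or drip on the others. Leave the pale bare finial standing on the deck, disturb nothing else on the bench, and at the end set the cover squarely back over it and the red one, fully down on the board.

Things in the scene. Friction and masses are not known exactly. Their poses are not given: they have to be found in the camera images.
- board: keeping board: fixed dark wooden board 160 x 396 x 12 mm (x, y, z) with a raised lighter deck 92 x 328 mm in its middle, 8 mm higher (deck top 20 mm above the bench). Origin: centre of its underside, on the bench; long side along y. The pieces stand on the deck in a row along y, 54 mm or more apart.
- cover: loose dust cover: thin clear plastic box, open below, 110 x 346 x 148 mm (x, y, z), on a dark wooden rim frame 136 x 372 mm, 25 mm high; inside 104 x 340 mm; 0.65 kg. It stands around the deck, its rim on the 12 mm high part of the board, 6 mm play on each side; pieces inside reach 144 mm above the bench. Origin: centre of the rim's underside. Either way round fits.
- cover_handle (a point): centre of the cover's dark wooden bar handle: a block 20 (x) x 80 (y) x 32 mm (z) on the middle of its top; this point lies 164 mm above the cover's rim, 16 mm below the handle's top
- bare_finial: a pale carved finial without hanger, 38 mm across, 40 mm tall, loose, standing in the row on the deck. Origin: centre of its foot.
- stand: fixed drying stand: foot plank 70 x 520 x 20 mm, posts at y = -240 and +240 mm (24 mm thick, 208 mm high) and between them a round wooden rail 16 mm thick along y, its top 208 mm above the bench. Origin: on the bench under the rail's middle. Open end for hooking on: y = -228 to -70 mm (right, seen from the robot); blue band -70 to -50; then the drying stretch with 4 red marks.
- load (a point): on top of the rail in the middle of the open end, 80 mm from the blue band's middle; not painted
- band (a point): on top of the rail at the middle of the blue band (20 mm wide); axes as the stand's
- mallet: bystander: carver's mallet lying on the bench, head 100 mm long, 60 mm thick; origin on the bench under the head's middle
- chisel: bystander: chisel lying on the bench beyond the stand, 240 mm long; origin where blade and handle meet, on the bench
- tin: bystander: green tin, 72 mm across, 75 mm tall; origin at the centre of its underside
- mark1 (a point): on top of the rail at the middle of red mark 1 of 4, a painted ring 12 mm wide; marks are 60 mm apart, mark 1 is 65 mm past the middle of the blue band, mark 4 the farthest from the open end
- mark2 (a point): on top of the rail at the middle of red mark 2 of 4, a painted ring 12 mm wide; marks are 60 mm apart, mark 1 is 65 mm past the middle of the blue band, mark 4 the farthest from the open end
- mark3 (a point): on top of the rail at the middle of red mark 3 of 4, a painted ring 12 mm wide; marks are 60 mm apart, mark 1 is 65 mm past the middle of the blue band, mark 4 the farthest from the open end
- mark4 (a point): on top of the rail at the middle of red mark 4 of 4, a painted ring 12 mm wide; marks are 60 mm apart, mark 1 is 65 mm past the middle of the blue band, mark 4 the farthest from the open end
- hanger1: freshly oiled brown finial (38 mm across) screwed under a plywood hanger, loose, 70 g, may be absent; stands on its flat foot, 124 mm tall. Origin: centre of the foot. The hanger is a flat hook 12 mm thick (y), x = -21 to +19 mm: back at -x, head at z = 90 to 124 mm (grip here, closing along y), tip at +x down to z = 78 mm, foot bar with its top at z = 51 mm, mouth open to +x.
- hanger2: freshly oiled brown finial (38 mm across) screwed under a plywood hanger, loose, 70 g, may be absent; stands on its flat foot, 124 mm tall. Origin: centre of the foot. The hanger is a flat hook 12 mm thick (y), x = -21 to +19 mm: back at -x, head at z = 90 to 124 mm (grip here, closing along y), tip at +x down to z = 78 mm, foot bar with its top at z = 51 mm, mouth open to +x.
- hanger3: freshly oiled brown finial (38 mm across) screwed under a plywood hanger, loose, 70 g, may be absent; stands on its flat foot, 124 mm tall. Origin: centre of the foot. The hanger is a flat hook 12 mm thick (y), x = -21 to +19 mm: back at -x, head at z = 90 to 124 mm (grip here, closing along y), tip at +x down to z = 78 mm, foot bar with its top at z = 51 mm, mouth open to +x.
- hanger4: freshly oiled brown finial (38 mm across) screwed under a plywood hanger, loose, 70 g, may be absent; stands on its flat foot, 124 mm tall. Origin: centre of the foot. The hanger is a flat hook 12 mm thick (y), x = -21 to +19 mm: back at -x, head at z = 90 to 124 mm (grip here, closing along y), tip at +x down to z = 78 mm, foot bar with its top at z = 51 mm, mouth open to +x.
- dry: a dry finial lacquered glossy dark red, with the same plywood hanger, same sizes and axes as hanger1 (head to grip z = 90 to 124 mm above the origin at the centre of its foot), loose, 70 g; at the start it hangs somewhere on the drying stretch of the rail, left from the last batch, mouth to the stand's +x
- dry_seat (a point): middle of the seat of the dry finial's hanger, 90 mm above its origin; on top of the rail while it hangs
- hanger1_seat (a point): middle of the seat of hanger1, 90 mm above its origin: underside of the head, 22 mm wide between back and tip, corners sloped to centre the rail. The 16 mm rail goes in sideways through the mouth (z = 51 to 78 mm), then the hanger is lowered 12 mm or more till this point lies on top of the rail.
- hanger2_seat (a point): middle of the seat of hanger2, 90 mm above its origin: underside of the head, 22 mm wide between back and tip, corners sloped to centre the rail. The 16 mm rail goes in sideways through the mouth (z = 51 to 78 mm), then the hanger is lowered 12 mm or more till this point lies on top of the rail.
- hanger3_seat (a point): middle of the seat of hanger3, 90 mm above its origin: underside of the head, 22 mm wide between back and tip, corners sloped to centre the rail. The 16 mm rail goes in sideways through the mouth (z = 51 to 78 mm), then the hanger is lowered 12 mm or more till this point lies on top of the rail.
- hanger4_seat (a point): middle of the seat of hanger4, 90 mm above its origin: underside of the head, 22 mm wide between back and tip, corners sloped to centre the rail. The 16 mm rail goes in sideways through the mouth (z = 51 to 78 mm), then the hanger is lowered 12 mm or more till this point lies on top of the rail.

How it is judged:
By the outcome, as a careful person would: the job done as asked, in the order asked, and still so for the second after the job is handed in, with the robot touching nothing.
Of hanger1, hanger2, hanger3, hanger4 only 2 to 4 are there at a start; the rules pass over those that are not, and their reading is None.
At some moment in a run one of cover may be knocked a few centimetres aside while the robot is not near it.
Once in a run the grip may slacken for a moment while it holds something.
It also fails if it takes over 210 s, if anything falls off the work surface, if the arm or the gripper's body presses on something with over 40 N, if the wrist force passes 120 N, or if a joint passes its speed limit or range.

## Working session

There is one attempt and no reset: what is moved stays moved. The work goes in short steps, Python scripts to look and compute and a tool call to move; the robot and the scene stay as the last step left them, time stands still between calls to the robot, and variables do not carry over. Pictures are saved under pics/ and viewed, at most 14 in all, crops included, and the job is handed in when it is done.

Besides the shell and the picture viewer there is one more tool, called by a JSON object that holds its "method" and its "body". move_arm: Moves the arm, as the interface text tells. Its arguments: {"type":"object","properties":{"targets":{"type":"array","items":{"type":"array"}},"claw":{"type":"number"},"newtons":{"type":"number"}},"required":["targets"]}

```bash
ls; mkdir -p pics; python3 - <<'E'
from bench import r
import cv2,numpy as np
s=r.get_state(); print({k:np.round(v,3).tolist() for k,v in s.items()})
for n in("scene","side","wrist"):
    c=r.calibration(n); print(n,np.round(c["camera_matrix"],1).tolist(),np.round(c["rvec"],3),np.round(c["tvec"],3), np.round(-cv2.Rodrigues(np.array(c["rvec"]))[0].T@np.array(c["tvec"]).ravel(),3))
    cv2.imwrite(f"pics/{n}0.png",r.camera(n)[:,:,::-1])
E
```

```text
pics
{'clock': 0.0, 'qpos': [1.287, 0.469, -0.049, 1.534, 0.024, 1.141, -0.082], 'joint_velocities': [0.001, -0.001, 0.0, -0.001, 0.001, 0.001, -0.0], 'joint_torque': [0.0, -51.032, -0.047, -23.771, 0.011, 0.008, 0.0], 'eef_pos': [0.17, -0.653, 0.207], 'tool_rot': [[0.968, 0.252, -0.001], [0.252, -0.968, 0.002], [-0.0, -0.002, -1.0]], 'wrist_force': [0.076, 0.571, -0.055], 'torque': [-0.028, -0.043, -0.043], 'gripper_force': 0.0, 'finger_gap': 0.085}
scene [[411.2, 0.0, 328.0], [0.0, 411.2, 198.8], [0.0, 0.0, 1.0]] [ 1.63   2.45  -0.388] [ 0.231 -0.464  1.967] [1.057 0.192 1.727]
side [[468.9, 0.0, 317.0], [0.0, 468.9, 206.4], [0.0, 0.0, 1.0]] [ 2.151 -0.897  0.393] [-0.413  0.355  1.401] [-0.276 -0.87   1.194]
wrist [[339.6, 0.0, 321.6], [0.0, 339.6, 198.3], [0.0, 0.0, 1.0]] [-2.288  1.768  0.272] [-0.673 -0.04   0.38 ] [ 0.242 -0.633  0.373]
```

View pics/scene0.png

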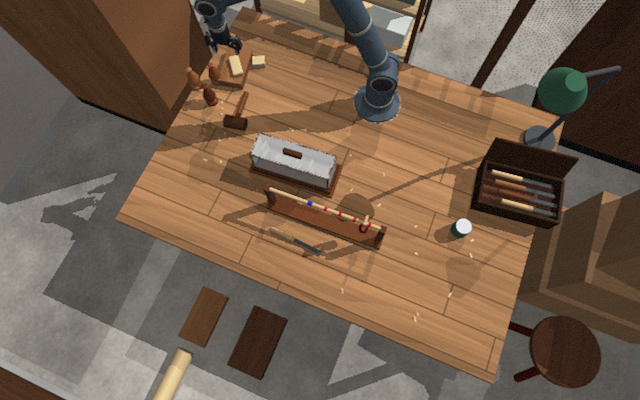

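View pics/side0.png

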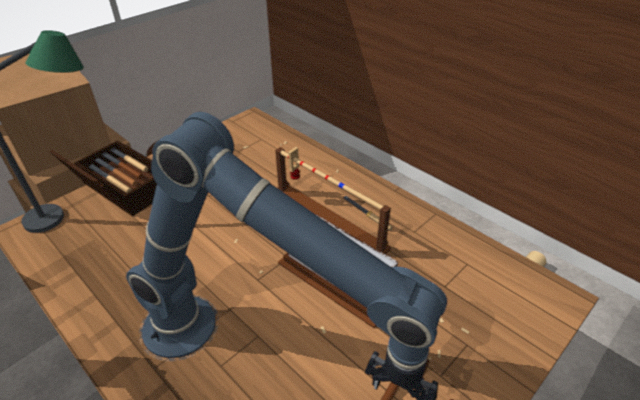

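```bash
cat > h.py <<'E'
from bench import r
import cv2,numpy as np
from scipy.spatial.transform import Rotation as R
np.set_printoptions(suppress=True,precision=4)
def cal(n):
    c=r.calibration(n); return np.array(c["camera_matrix"]),cv2.Rodrigues(np.array(c["rvec"]))[0],np.array(c["tvec"]).ravel()
def snap(n,name=None):
    c=cal(n); im=r.camera(n)
    if name: cv2.imwrite(f"pics/{name}.png",im[:,:,::-1])
    return im,c
def ray(c,uv):
    K,Rm,t=c; d=Rm.T@np.linalg.solve(K,[uv[0],uv[1],1.]); return -Rm.T@t,d
def plane(c,uv,z):
    o,d=ray(c,uv); return o+d*(z-o[2])/d[2]
def tri(obs):
    A=np.zeros((3,3));b=np.zeros(3)
    for c,uv in obs:
        o,d=ray(c,uv); d=d/np.linalg.norm(d); P=np.eye(3)-np.outer(d,d); A+=P;b+=P@o
    X=np.linalg.solve(A,b); return X,[np.linalg.norm(np.cross(X-ray(c,uv)[0],ray(c,uv)[1]/np.linalg.norm(ray(c,uv)[1]))) for c,uv in obs]
def proj(c,X):
    K,Rm,t=c; p=K@(Rm@np.array(X)+t); return p[:2]/p[2]
def blobs(im,f,amin=8):
    hsv=cv2.cvtColor(im,cv2.COLOR_RGB2HSV).astype(int); m=f(hsv[...,0],hsv[...,1],hsv[...,2]).astype(np.uint8)
    n,l,st,ce=cv2.connectedComponentsWithStats(m)
    return m,[(ce[i].round(1),st[i].tolist()) for i in range(1,n) if st[i][4]>=amin]
def go(pos,yaw,s=None):
    """shift cm, rotvec deg from current (commanded~measured) pose to TCP pos with tool down, tool y axis at world angle yaw"""
    s=s or r.get_state(); R0=np.array(s["tool_rot"]); p0=np.array(s["eef_pos"])
    y=np.array([np.cos(yaw),np.sin(yaw),0]); z=np.array([0,0,-1.]); T=np.c_[np.cross(y,z),y,z]
    out=[]
    for sg in(1,-1):
        T2=T@np.diag([sg,sg,1]); out.append((np.linalg.norm(R.from_matrix(R0.T@T2).as_rotvec()),R.from_matrix(R0.T@T2).as_rotvec(degrees=True)))
    rv=min(out,key=lambda o:o[0])[1]
    return (R0.T@(np.array(pos)-p0)*100).round(2),rv.round(2)
E
python3 - <<'E'
from h import *
im,c=snap("scene")
for n,uv,z in[("handle",(292,153),.19),("railL",(268,190),.2),("railR",(386,230),.2),("band",(310,204),.2),("dryhead",(363,218),.22),("tin",(462,228),.075),("mallet",(236,122),.05)]:
    print(n,plane(c,uv,z))
crop=im[120:260,220:410]; cv2.imwrite("pics/s1.png",cv2.resize(crop[:,:,::-1],None,fx=4,fy=4,interpolation=cv2.INTER_CUBIC))
E
```

```text
handle [ 0.4715 -0.2122  0.19  ]
railL [ 0.6566 -0.2314  0.2   ]
railR [0.629  0.2526 0.2   ]
band [ 0.6457 -0.056   0.2   ]
dryhead [0.6244 0.155  0.22  ]
tin [0.4648 0.5442 0.075 ]
mallet [ 0.3761 -0.5482  0.05  ]
```

View pics/s1.png

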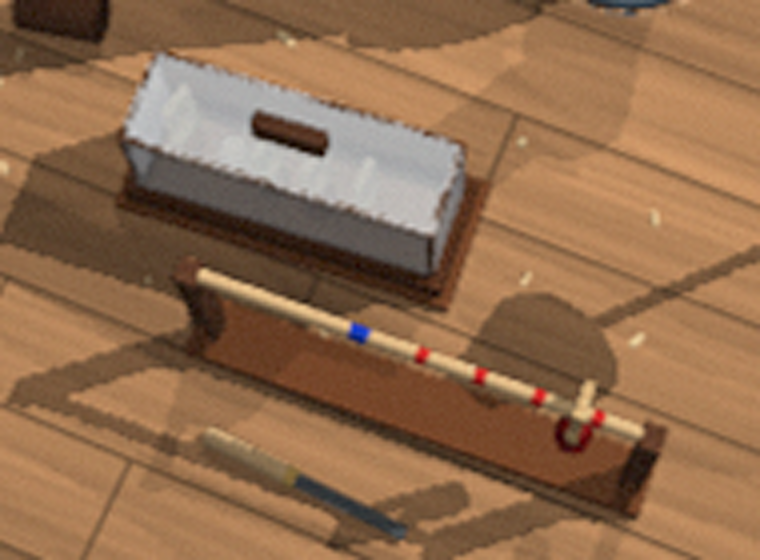

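```bash
python3 - <<'E'
from h import *
print(go([.25,-.55,.42],np.radians(-40)),go([.47,-.21,.42],np.radians(4)))
E
```

```text
(array([ 10.33,  -7.96, -21.27]), array([ -0.07,  -0.02, -35.4 ])) (array([ 40.19, -35.32, -21.24]), array([ -0.06,  -0.05, -79.4 ]))
```

{"method": "move_arm", "body": {"targets": [[[0,0,-6],[0,0,-10]],[[5,-4,-12],[0,0,-20]],[[10,-8,-17],[0,0,-30]],[[15,-13,-21],[0,0,-40]],[[20,-17,-21],[0,0,-50]],[[25,-21.5,-21],[0,0,-60]],[[30,-26,-21],[0,0,-70]],[[35,-31,-21],[0,0,-79.4]],[[40.2,-35.3,-21.2],[0,0,-79.4]],[[40.2,-35.3,-21.2],[0,0,-79.4]],[[40.2,-35.3,-21.2],[0,0,-79.4]],[[40.2,-35.3,-21.2],[0,0,-79.4]]], "claw": -1}}

```text
clock: 1.7
eef_pos: [0.4704, -0.2096, 0.4197]
tool_rot: [[-0.072, 0.997, -0.0], [0.997, 0.072, -0.0], [-0.0, -0.0, -1.0]]
wrist_force: [-0.4, -0.0, 0.1]
finger_gap: 0.0853
gripper_force: 0.0
```

```bash
python3 - <<'E'
from h import *
s=r.get_state(); print(s["clock"],s["eef_pos"],s["tool_rot"])
im,c=snap("wrist","w1"); print(-c[1].T@c[2])
for n,X in[("handle",(.4715,-.2122,.19)),("band",(.6457,-.056,.2))]: print(n,proj(c,X))
E
```

```text
1.7 [ 0.4704 -0.2096  0.4197] [[-0.0721  0.9974 -0.0003]
 [ 0.9974  0.0721 -0.0003]
 [-0.0003 -0.0004 -1.    ]]
[ 0.4641 -0.1333  0.5862]
handle [323.8603 163.2371]
band [503.867   28.0478]
```

View pics/w1.png

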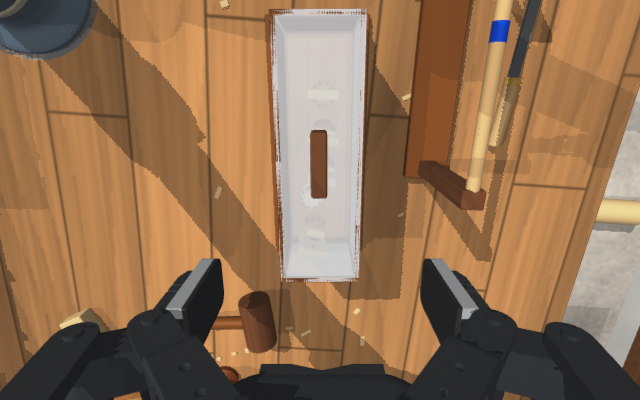

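```bash
cat >> h.py <<'E'
def handle(im,uv,rad=90):
    hsv=cv2.cvtColor(im,cv2.COLOR_RGB2HSV).astype(int); m=((hsv[...,1]>80)&(hsv[...,2]<140)).astype(np.uint8)
    n,l,st,ce=cv2.connectedComponentsWithStats(m)
    i=min((i for i in range(1,n) if st[i][4]>400),key=lambda i:np.hypot(*(ce[i]-uv)))
    pts=np.argwhere(l==i)[:,::-1].astype(np.float32); return ce[i],cv2.minAreaRect(pts),st[i]
E
python3 - <<'E'
from h import *
im=cv2.imread("pics/w1.png")[:,:,::-1].copy(); c=cal("wrist")
ce,rc,st=handle(im,(318,164)); print(ce,rc,st)
b=cv2.boxPoints(rc); print(np.array([plane(c,p,.192) for p in b])); X=plane(c,rc[0],.192); print(X)
np.save("hv1.npy",np.array([*rc[0]]));import pickle;pickle.dump((c,rc),open("v1.pkl","wb"))
print(go([X[0],X[1]+.03,.30],np.radians(4)))
E
```

```text
[318.4589 163.446 ] ((318.0, 163.5), (67.0, 16.0), 90.0) [ 310  130   17   68 1083]
[[ 0.452  -0.1763  0.192 ]
 [ 0.4703 -0.175   0.192 ]
 [ 0.4761 -0.2549  0.192 ]
 [ 0.4567 -0.2563  0.192 ]]
[ 0.4637 -0.2145  0.192 ]
(array([ 2.74, -0.4 , 11.96]), array([-0.05,  0.04, -0.06]))
```

{"method": "move_arm", "body": {"targets": [[[1,0,6],[0,0,0]],[[2.7,-0.4,12],[0,0,0]],[[2.7,-0.4,12],[0,0,0]],[[2.7,-0.4,12],[0,0,0]]]}}

```text
clock: 2.25
eef_pos: [0.4661, -0.1862, 0.3027]
tool_rot: [[-0.067, 0.998, 0.005], [0.998, 0.067, -0.002], [-0.003, 0.005, -1.0]]
wrist_force: [0.7, -0.2, 0.9]
finger_gap: 0.0853
gripper_force: 0.0
```

```bash
python3 - <<'E'
from h import *
import pickle
im,c=snap("wrist","w2"); ce,rc,st=handle(im,proj(c,(.4637,-.2145,.192))); print(ce,rc,st)
c1,rc1=pickle.load(open("v1.pkl","rb"))
print(tri([(c1,rc1[0]),(c,rc[0])])); b=cv2.boxPoints(rc); P=np.array([plane(c,p,.192) for p in b]); print(P, P.mean(0))
X=P.mean(0); print(go([X[0],X[1],.165],np.radians(4)))
E
```

```text
[319.6697 213.6186] ((319.0, 214.0), (90.0, 22.0), 90.0) [ 308  169   23   91 1956]
(array([ 0.4643, -0.2195,  0.1666]), [np.float64(0.0005893908900022676), np.float64(0.0005893908900023818)])
[[ 0.4527 -0.1711  0.192 ]
 [ 0.471  -0.1699  0.192 ]
 [ 0.4771 -0.2528  0.192 ]
 [ 0.4572 -0.2541  0.192 ]] [ 0.4645 -0.2119  0.192 ]
(array([-2.52, -0.48, 13.85]), array([ 0.36,  0.18, -0.17]))
```

View pics/w2.png

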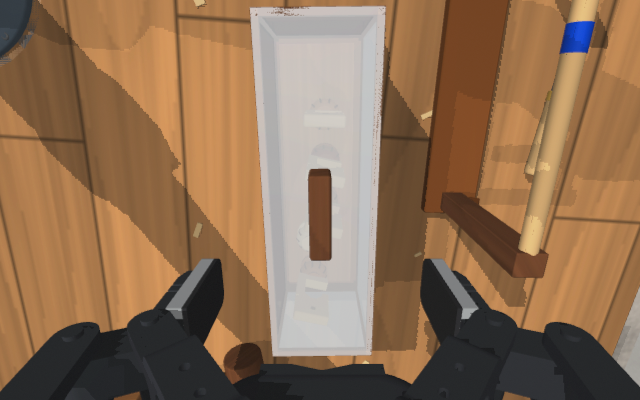

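{"method": "move_arm", "body": {"targets": [[[-3,-0.2,5],[0,0,0]],[[-3,-0.2,8],[0,0,0]],[[-3,-0.2,8],[0,0,0]],[[-3,-0.2,8],[0,0,0]],[[-3,-0.2,8],[0,0,0]]]}}

```text
clock: 2.92
eef_pos: [0.4661, -0.2141, 0.2222]
tool_rot: [[-0.07, 0.998, 0.004], [0.998, 0.07, -0.002], [-0.002, 0.004, -1.0]]
wrist_force: [-0.1, 1.4, -0.1]
finger_gap: 0.0852
gripper_force: 0.0
```

```bash
python3 - <<'E'
from h import *
print(go([.4645,-.2135,.166],np.radians(4)))
im,c=snap("wrist","w3");ce,rc,st=handle(im,proj(c,(.4645,-.2135,.192)));print(rc,st,proj(c,(.4645,-.2135,.192)))
E
```

```text
(array([ 0.08, -0.18,  5.62]), array([0.22, 0.14, 0.01]))
((321.9999694824219, 216.49996948242188), (124.99998474121094, 31.999996185302734), 90.0) [ 306  154   33  126 3860] [320.973 221.305]
```

{"method": "move_arm", "body": {"targets": [[[0,-0.2,3],[0,0,0]],[[0,-0.2,5.6],[0,0,0]],[[0,-0.2,5.6],[0,0,0]],[[0,-0.2,5.6],[0,0,0]]]}}

```text
clock: 3.48
eef_pos: [0.4635, -0.214, 0.1652]
tool_rot: [[-0.07, 0.998, 0.002], [0.998, 0.07, -0.001], [-0.001, 0.002, -1.0]]
wrist_force: [-0.4, -0.3, 0.2]
finger_gap: 0.0855
gripper_force: 0.0
```

{"method": "move_arm", "body": {"targets": [[[0,0,0],[0,0,0]],[[0,0,0],[0,0,0]],[[0,0,0],[0,0,0]],[[0,0,0],[0,0,0]],[[0,0,0],[0,0,0]],[[0,0,0],[0,0,0]]], "claw": 1, "newtons": 90}}

```text
clock: 4.22
eef_pos: [0.4641, -0.2139, 0.1648]
tool_rot: [[-0.07, 0.998, 0.004], [0.998, 0.07, -0.001], [-0.001, 0.003, -1.0]]
wrist_force: [4.8, -0.1, 4.7]
finger_gap: 0.0164
gripper_force: 88.4
```

{"method": "move_arm", "body": {"targets": [[[0,0,-1],[0,0,0]],[[0,0,-3],[0,0,0]],[[0,0,-6],[0,0,0]],[[0,0,-9],[0,0,0]],[[0,0,-12],[0,0,0]],[[0,0,-15],[0,0,0]],[[0,0,-18],[0,0,0]],[[0,0,-19],[0,0,0]],[[0,0,-19],[0,0,0]]]}}

```text
clock: 5.35
eef_pos: [0.4612, -0.2137, 0.3526]
tool_rot: [[-0.069, 0.998, -0.003], [0.998, 0.069, 0.001], [0.001, -0.003, -1.0]]
wrist_force: [-0.3, 0.2, -7.8]
finger_gap: 0.0172
gripper_force: 62.0
```

```bash
python3 - <<'E'
from h import *
print(go([.465,.235,.355],np.radians(4)))
im,c=snap("scene"); cv2.imwrite("pics/s2.png",cv2.resize(im[60:280,180:480,::-1],None,fx=2.5,fy=2.5))
E
```

```text
(array([44.74,  3.49, -0.21]), array([-0.17, -0.06, -0.02]))
```

View pics/s2.png

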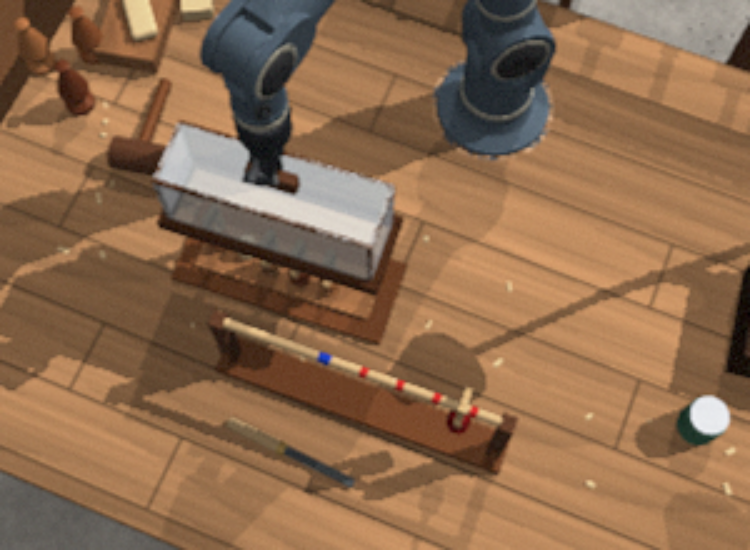

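{"method": "move_arm", "body": {"targets": [[[3,0.2,0],[0,0,0]],[[8,0.6,0],[0,0,0]],[[13,1,0],[0,0,0]],[[18,1.4,0],[0,0,0]],[[23,1.8,0],[0,0,0]],[[28,2.2,0],[0,0,0]],[[33,2.6,0],[0,0,0]],[[38,3,0],[0,0,0]],[[42,3.3,0],[0,0,0]],[[44.5,3.4,0],[0,0,0]],[[44.7,3.4,2],[0,0,0]],[[44.7,3.4,6],[0,0,0]],[[44.7,3.4,10],[0,0,0]],[[44.7,3.4,14],[0,0,0]],[[44.7,3.4,16],[0,0,0]],[[44.7,3.4,17],[0,0,0]]]}}

```text
clock: 7.4
eef_pos: [0.4637, 0.2329, 0.1811]
tool_rot: [[-0.07, 0.998, -0.005], [0.998, 0.07, -0.003], [-0.002, -0.005, -1.0]]
wrist_force: [-0.2, -1.0, -7.7]
finger_gap: 0.0162
gripper_force: 89.2
```

```bash
python3 - <<'E'
from h import *
s=r.get_state();print(s["clock"],s["eef_pos"],s["tool_rot"][:,0] if hasattr(s["tool_rot"],"shape") else s["tool_rot"],s["finger_gap"],s["gripper_force"],s["wrist_force"])
im,c=snap("wrist"); ce,rc,st=handle(im,(321,221)); print(rc,st)
E
```

```text
7.4 [0.4637 0.2329 0.1811] [-0.0697  0.9976 -0.0022] 0.016184921713533713 89.18236286379397 [-0.239  -1.0382 -7.7281]
((321.0, 258.5), (167.0, 44.0), 90.0) [ 299  175   45  168 6653]
```

{"method": "move_arm", "body": {"targets": [[[0,0,1],[0,0,0]],[[0,0,1.8],[0,0,0]],[[0,0,2.3],[0,0,0]],[[0,0,2.6],[0,0,0]],[[0,0,2.8],[0,0,0]],[[0,0,2.8],[0,0,0]]]}}

```text
clock: 8.2
eef_pos: [0.4652, 0.2345, 0.1559]
tool_rot: [[-0.07, 0.998, 0.0], [0.998, 0.07, -0.0], [-0.0, 0.0, -1.0]]
wrist_force: [-0.3, -0.2, -6.8]
finger_gap: 0.0165
gripper_force: 89.2
```

{"method": "move_arm", "body": {"targets": [[[0,0,0.2],[0,0,0]],[[0,0,0.4],[0,0,0]],[[0,0,0.4],[0,0,0]]]}}

```text
clock: 8.57
eef_pos: [0.4661, 0.2347, 0.1525]
tool_rot: [[-0.069, 0.998, 0.002], [0.998, 0.069, 0.0], [0.0, 0.002, -1.0]]
wrist_force: [0.7, -1.7, -1.7]
finger_gap: 0.016
gripper_force: 89.8
```

{"method": "move_arm", "body": {"targets": [[[0,0,0],[0,0,0]],[[0,0,0],[0,0,0]],[[0,0,0],[0,0,0]],[[0,0,-3],[0,0,0]],[[0,0,-8],[0,0,0]],[[0,0,-14],[0,0,0]],[[0,0,-14],[0,0,0]]], "claw": -1}}

```text
clock: 9.45
eef_pos: [0.4672, 0.2369, 0.2968]
tool_rot: [[-0.07, 0.998, 0.009], [0.998, 0.07, 0.004], [0.003, 0.009, -1.0]]
wrist_force: [0.0, 1.4, -1.0]
finger_gap: 0.0853
gripper_force: 0.0
```

```bash
python3 - <<'E'
from h import *
s=r.get_state(); print(s["eef_pos"],s["qpos"])
print(go([.52,.04,.45],np.radians(-86.5)))
E
```

```text
[0.4672 0.2369 0.2968] [ 0.2306  0.2589 -0.9374  1.7359  0.2223  1.2479 -0.6901]
(array([-19.96,   4.04, -15.35]), array([  0.58,   0.27, -89.49]))
```

{"method": "move_arm", "body": {"targets": [[[0,0,-8],[0,0,10]],[[-4,1,-12],[0,0,20]],[[-8,2,-15],[0,0,30]],[[-12,3,-15.3],[0,0,40]],[[-16,4,-15.3],[0,0,50]],[[-20,4,-15.3],[0,0,60]],[[-20,4,-15.3],[0,0,70]],[[-20,4,-15.3],[0,0,80]],[[-20,4,-15.3],[0,0,90.5]],[[-20,4,-15.3],[0,0,90.5]],[[-20,4,-15.3],[0,0,90.5]],[[-20,4,-15.3],[0,0,90.5]]]}}

```text
clock: 10.95
eef_pos: [0.519, 0.0378, 0.4446]
tool_rot: [[0.998, 0.063, -0.0], [0.063, -0.998, -0.0], [-0.0, 0.0, -1.0]]
wrist_force: [-0.0, -0.6, -0.4]
finger_gap: 0.0854
gripper_force: 0.0
```

```bash
python3 - <<'E'
from h import *
import pickle
s=r.get_state(); print(s["clock"],s["eef_pos"],s["tool_rot"],s["qpos"])
im,c=snap("wrist","w4"); pickle.dump(c,open("w4.pkl","wb"))
E
```

```text
10.95 [0.519  0.0378 0.4446] [[ 0.998   0.0625 -0.0002]
 [ 0.0625 -0.998  -0.0001]
 [-0.0002  0.0001 -1.    ]] [ 0.3958  0.1403 -0.6306  1.4809  0.0826  1.5474 -1.7403]
```

View pics/w4.png

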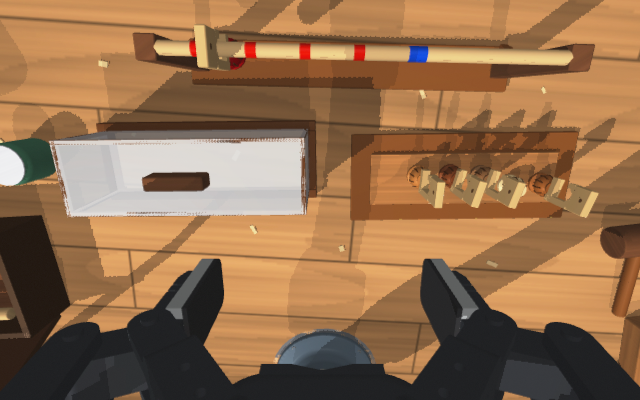

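{"method": "move_arm", "body": {"targets": [[[1,-4,4],[0,0,0]],[[2.6,-8,8],[0,0,0]],[[2.6,-8,8],[0,0,0]],[[2.6,-8,8],[0,0,0]],[[2.6,-8,8],[0,0,0]]]}}

```text
clock: 11.62
eef_pos: [0.5408, 0.1181, 0.3661]
tool_rot: [[0.998, 0.059, 0.002], [0.059, -0.998, -0.0], [0.002, 0.0, -1.0]]
wrist_force: [-0.7, -1.0, 0.8]
finger_gap: 0.0856
gripper_force: 0.0
```

```bash
cat >> h.py <<'E'
red=lambda h,s,v:((h<6)|(h>174))&(s>200)&(v>130)
blue=lambda h,s,v:(h>105)&(h<130)&(s>170)&(v>100)
pale=lambda h,s,v:(h>14)&(h<30)&(s>50)&(s<150)&(v>150)
E
python3 - <<'E'
from h import *
import pickle
im,c=snap("wrist","w5"); pickle.dump(c,open("w5.pkl","wb"))
a=cv2.imread("pics/w4.png")[:,:,::-1].copy(); ca=pickle.load(open("w4.pkl","rb"))
for i in(a,im):
    for f in(red,blue): print([ (b[0].tolist(),b[1]) for b in blobs(i,f,30)[1]])
print(-c[1].T@c[2])
E
```

```text
[([192.5, 48.3], [190, 41, 6, 16, 82]), ([249.8, 49.5], [245, 42, 11, 16, 161]), ([304.4, 51.0], [300, 43, 10, 17, 163]), ([359.2, 52.5], [354, 45, 11, 16, 161])]
[([418.2, 53.7], [409, 46, 19, 16, 265])]
[([254.5, 70.0], [248, 61, 14, 19, 239]), ([321.4, 71.6], [315, 62, 13, 20, 244]), ([387.8, 73.0], [380, 64, 15, 19, 238]), ([454.2, 74.0], [446, 65, 16, 19, 239])]
[([526.2, 75.5], [512, 66, 27, 19, 388])]
[0.6148 0.1235 0.5328]
```

View pics/w5.png

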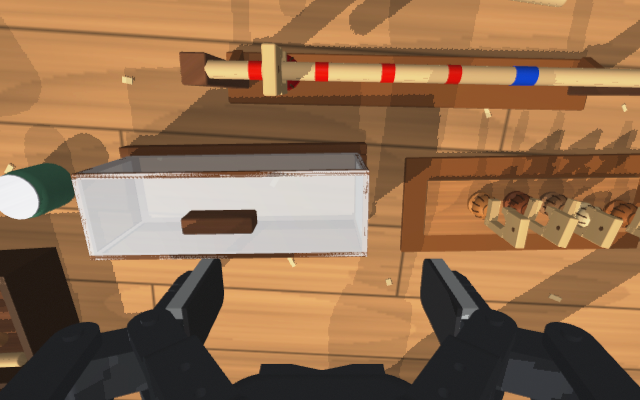

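```bash
python3 - <<'E'
from h import *
import pickle
ca=pickle.load(open("w4.pkl","rb"));c=pickle.load(open("w5.pkl","rb"))
A=[(249.8,49.5),(304.4,51),(359.2,52.5),(418.2,53.7)];B=[(321.4,71.6),(387.8,73),(454.2,74),(526.2,75.5)]
for u,v in zip(A,B): print(*tri([(ca,u),(c,v)]), plane(ca,u,.203),plane(c,v,.203))
# dry head plate top corners, view5 : near top face
im=cv2.imread("pics/w5.png")[:,:,::-1].copy()
sub=im[30:110,235:310]; cv2.imwrite("pics/d5.png",cv2.resize(sub[:,:,::-1],None,fx=7,fy=7,interpolation=cv2.INTER_NEAREST))
E
```

```text
[0.6333 0.1248 0.2077] [np.float64(9.733471233793056e-05), np.float64(9.733471233789504e-05)] [0.6337 0.1257 0.203 ] [0.6337 0.1248 0.203 ]
[0.6356 0.065  0.2074] [np.float64(0.0001527546041658351), np.float64(0.00015275460416604798)] [0.6359 0.0653 0.203 ] [0.636  0.0642 0.203 ]
[0.6382 0.0047 0.206 ] [np.float64(0.0003493043453111938), np.float64(0.00034930434531129626)] [0.6382 0.0045 0.203 ] [0.6388 0.0036 0.203 ]
[ 0.6408 -0.0601  0.207 ] [np.float64(0.0002323680945966683), np.float64(0.00023236809459684197)] [ 0.641 -0.061  0.203] [ 0.6414 -0.0623  0.203 ]
```

View pics/d5.png

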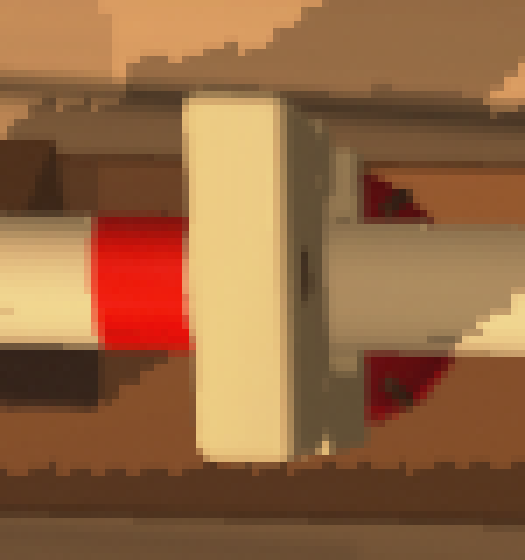

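```bash
python3 - <<'E'
from h import *
import pickle
c=pickle.load(open("w5.pkl","rb"))
f=lambda x,y:plane(c,(235+x/7-.5+.5,30+y/7),.242)
for q in[(184,95),(284,95),(197,460),(292,460),(240,278)]: print(f(*q))
X=f(240,278)
print(r.get_state()["eef_pos"],go([X[0],X[1],.262],np.radians(-87.7)))
E
```

```text
[0.6493 0.173  0.242 ]
[0.65   0.1618 0.242 ]
[0.6101 0.1712 0.242 ]
[0.6108 0.1601 0.242 ]
[0.6304 0.1664 0.242 ]
[0.5407 0.1181 0.366 ] (array([ 9.21, -4.3 , 10.42]), array([ 0.02, -0.13,  1.08]))
```

{"method": "move_arm", "body": {"targets": [[[4.5,-2,3],[0,0,0.5]],[[9.2,-4.3,6],[0,0,1]],[[9.2,-4.3,9],[0,0,1]],[[9.2,-4.3,9],[0,0,1]],[[9.2,-4.3,9],[0,0,1]],[[9.2,-4.3,9],[0,0,1]],[[9.2,-4.3,9],[0,0,1]]], "claw": 0.06}}

```text
clock: 12.55
eef_pos: [0.6296, 0.1676, 0.2765]
tool_rot: [[0.999, 0.043, 0.003], [0.043, -0.999, 0.0], [0.003, -0.0, -1.0]]
wrist_force: [-0.6, -0.6, 0.0]
finger_gap: 0.0402
gripper_force: 0.0
```

```bash
python3 - <<'E'
from h import *
print(r.get_state()["eef_pos"],r.get_state()["finger_gap"],go([.6302,.1665,.2135],np.radians(-87.7)))
E
```

```text
[0.6296 0.1676 0.2765] 0.04021805854343377 (array([0.04, 0.11, 6.3 ]), array([-0.  , -0.15,  0.17]))
```

{"method": "move_arm", "body": {"targets": [[[0,0.1,3],[0,0,0]],[[0,0.1,5.5],[0,0,0]],[[0,0.1,6.2],[0,0,0]],[[0,0.1,6.2],[0,0,0]],[[0,0.1,6.2],[0,0,0]]]}}

```text
clock: 13.18
eef_pos: [0.6301, 0.1672, 0.2143]
tool_rot: [[0.999, 0.044, 0.002], [0.044, -0.999, 0.001], [0.002, -0.001, -1.0]]
wrist_force: [0.7, -0.4, 0.3]
finger_gap: 0.0405
gripper_force: 0.0
```

{"method": "move_arm", "body": {"targets": [[[0,0,0],[0,0,0]],[[0,0,0],[0,0,0]],[[0,0,0],[0,0,0]],[[0,0,0],[0,0,0]]], "claw": 1, "newtons": 50}}

```text
clock: 13.68
eef_pos: [0.6297, 0.1668, 0.2137]
tool_rot: [[0.999, 0.043, 0.001], [0.043, -0.999, 0.0], [0.001, -0.0, -1.0]]
wrist_force: [0.1, -0.5, 4.8]
finger_gap: 0.0102
gripper_force: 49.2
```

```bash
python3 - <<'E'
from h import *
s=r.get_state();print(s["eef_pos"],go([.6433,-.140,.215],np.radians(-87.7)))
E
```

```text
[0.6297 0.1668 0.2137] (array([ 0.02, 30.71, -0.14]), array([-0.  , -0.07,  0.19]))
```

{"method": "move_arm", "body": {"targets": [[[0,0,-0.15],[0,0,0]],[[0,1,-0.15],[0,0,0]],[[0,3,-0.15],[0,0,0]],[[0,5.5,-0.15],[0,0,0]],[[0,8,-0.15],[0,0,0]],[[0,10.5,-0.15],[0,0,0]],[[0,13,-0.15],[0,0,0]],[[0,15.5,-0.15],[0,0,0]],[[0,18,-0.15],[0,0,0]],[[0,20.5,-0.15],[0,0,0]],[[0,23,-0.15],[0,0,0]],[[0,25.5,-0.15],[0,0,0]],[[0,28,-0.15],[0,0,0]],[[0,30,-0.15],[0,0,0]],[[0,30.7,-0.15],[0,0,0]],[[0,30.7,-0.15],[0,0,0]],[[0,30.7,-0.15],[0,0,0]]]}}

```text
clock: 15.8
eef_pos: [0.6427, -0.1386, 0.2144]
tool_rot: [[0.999, 0.045, 0.0], [0.045, -0.999, 0.001], [0.0, -0.001, -1.0]]
wrist_force: [-0.2, -0.5, -0.4]
finger_gap: 0.0097
gripper_force: 48.8
```

```bash
python3 - <<'E'
from h import *
s=r.get_state();print(s["eef_pos"],s["wrist_force"],s["gripper_force"]); snap("wrist","w6")
import pickle; pickle.dump(cal("wrist"),open("w6.pkl","wb"))
E
```

```text
[ 0.6427 -0.1386  0.2144] [-0.1701 -0.5113 -0.3504] 48.78525674343109
```

View pics/w6.png

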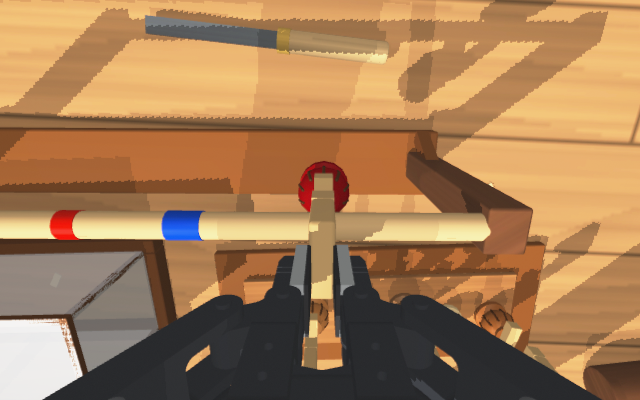

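{"method": "move_arm", "body": {"targets": [[[0,0,-0.8],[0,0,0]],[[0,0,-1.65],[0,0,0]],[[0,0,-1.65],[0,0,0]],[[0,0,-1.65],[0,0,0]],[[-1,0,-1.65],[0,0,0]],[[-3,0,-1.65],[0,0,0]],[[-5,0,-1.65],[0,0,0]],[[-6,0,-1.65],[0,0,0]],[[-6.5,0,-4],[0,0,0]],[[-8,0,-9],[0,0,0]],[[-12,1,-14],[0,0,0]],[[-16,3,-19],[0,0,0]],[[-20,5,-21],[0,0,0]],[[-23.5,7,-21],[0,0,0]],[[-23.5,7,-21],[0,0,0]],[[-23.5,7,-21],[0,0,0]],[[-23.5,7,-21],[0,0,0]]]}}

```text
clock: 17.98
eef_pos: [0.4118, -0.2192, 0.424]
tool_rot: [[0.999, 0.046, -0.0], [0.046, -0.999, 0.001], [-0.0, -0.001, -1.0]]
wrist_force: [0.7, 0.9, -1.6]
finger_gap: 0.0099
gripper_force: 48.9
```

```bash
python3 - <<'E'
from h import *
import pickle
s=r.get_state();print(s["eef_pos"],s["gripper_force"],s["finger_gap"]); im,c=snap("wrist","w7"); pickle.dump(c,open("w7.pkl","wb")); print(-c[1].T@c[2])
E
```

```text
[ 0.4118 -0.2192  0.424 ] 48.870463371276855 0.009892017071680415
[ 0.4863 -0.2149  0.5905]
```

View pics/w7.png

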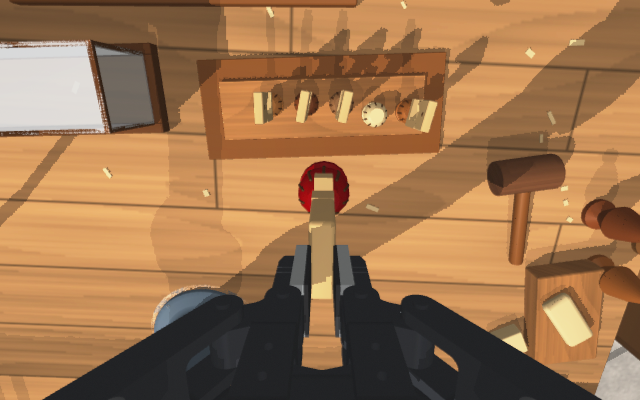

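```bash
python3 - <<'E'
from h import *
import pickle
im=cv2.imread("pics/w7.png")[:,:,::-1].copy(); c=pickle.load(open("w7.pkl","rb"))
sub=im[40:165,190:460]; cv2.imwrite("pics/d7.png",cv2.resize(sub[:,:,::-1],None,fx=2.95,fy=2.95,interpolation=cv2.INTER_CUBIC))
m,b=blobs(im[:170],lambda h,s,v:(h>17)&(h<32)&(s<140)&(v>165),40)
for ce,st in b: print(ce,st,plane(c,ce,.144),plane(c,ce,.06))
# board corners (rough px) at z .012, deck at .020
for q in[(198,60),(449,48),(441,152),(211,159)]: print("board",plane(c,q,.012))
for q in[(219,82),(426,74),(427,133),(222,142)]: print("deck",plane(c,q,.020))
E
```

```text
[269.6  11.4] [266, 7, 8, 11, 45] [ 0.5743 -0.1492  0.144 ] [ 0.5908 -0.1368  0.06  ]
[576.1  42.2] [569, 40, 16, 6, 80] [ 0.558  -0.5178  0.144 ] [ 0.5715 -0.5748  0.06  ]
[529.7  52.8] [525, 48, 10, 11, 56] [ 0.5438 -0.4647  0.144 ] [ 0.5546 -0.5117  0.06  ]
[76.  86.8] [73, 82, 8, 12, 56] [0.4789 0.0926 0.144 ] [0.4775 0.1504 0.06  ]
[302.1 106.3] [296, 91, 13, 32, 264] [ 0.4683 -0.1905  0.144 ] [ 0.4649 -0.1859  0.06  ]
[344.6 106.1] [338, 91, 15, 32, 289] [ 0.471  -0.2444  0.144 ] [ 0.4682 -0.2499  0.06  ]
[257.9 108.1] [254, 92, 9, 32, 255] [ 0.4635 -0.1343  0.144 ] [ 0.4592 -0.1192  0.06  ]
[268.6 101.1] [267, 93, 4, 17, 57] [ 0.4727 -0.148   0.144 ] [ 0.4702 -0.1354  0.06  ]
[414.8 108.5] [410, 100, 10, 18, 106] [ 0.4722 -0.3338  0.144 ] [ 0.4695 -0.3561  0.06  ]
[428.2 116. ] [421, 101, 16, 31, 265] [ 0.4637 -0.3521  0.144 ] [ 0.4595 -0.3779  0.06  ]
[373.4 115.4] [362, 105, 24, 22, 372] [ 0.4613 -0.2819  0.144 ] [ 0.4566 -0.2945  0.06  ]
[551.1 117.7] [548, 112, 7, 12, 42] [ 0.4689 -0.5097  0.144 ] [ 0.4656 -0.5651  0.06  ]
board [ 0.5262 -0.0165  0.012 ]
board [ 0.5618 -0.4107  0.012 ]
board [ 0.3984 -0.4228  0.012 ]
board [ 0.3681 -0.029   0.012 ]
deck [ 0.4946 -0.0506  0.02  ]
deck [ 0.5216 -0.3777  0.02  ]
deck [ 0.4301 -0.392   0.02  ]
deck [ 0.3995 -0.0514  0.02  ]
```

View pics/d7.png

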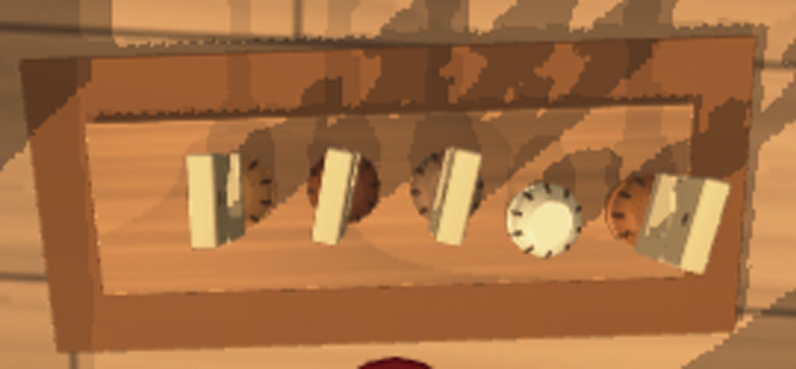

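```bash
python3 - <<'E'
from h import *
s=r.get_state();print(s["eef_pos"],go([.450,-.079,.118],np.radians(-87.4)))
E
```

```text
[ 0.4118 -0.2193  0.424 ] (array([  4.46, -13.81,  30.61]), array([-0.04,  0.01,  0.04]))
```

{"method": "move_arm", "body": {"targets": [[[1,-5,4],[0,0,0]],[[3,-10,8],[0,0,0]],[[4.5,-13.8,12],[0,0,0]],[[4.5,-13.8,16],[0,0,0]],[[4.5,-13.8,20],[0,0,0]],[[4.5,-13.8,24],[0,0,0]],[[4.5,-13.8,27],[0,0,0]],[[4.5,-13.8,29],[0,0,0]],[[4.5,-13.8,29],[0,0,0]],[[4.5,-13.8,29],[0,0,0]],[[4.5,-13.8,29],[0,0,0]]]}}

```text
clock: 19.4
eef_pos: [0.4509, -0.0803, 0.1353]
tool_rot: [[0.999, 0.044, 0.002], [0.044, -0.999, -0.001], [0.002, 0.001, -1.0]]
wrist_force: [-0.6, 1.1, -0.4]
finger_gap: 0.0095
gripper_force: 48.9
```

```bash
python3 - <<'E'
from h import *
s=r.get_state();print(s["eef_pos"],go([.450,-.079,.116],np.radians(-87.4)));snap("wrist","w8")
E
```

```text
[ 0.4509 -0.0803  0.1353] (array([-0.09, -0.14,  1.93]), array([ 0.04, -0.12, -0.1 ]))
```

View pics/w8.png

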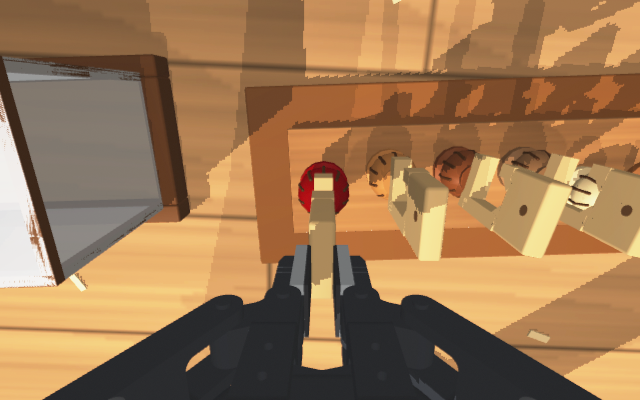

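{"method": "move_arm", "body": {"targets": [[[0,-0.1,1],[0,0,0]],[[0,-0.1,1.5],[0,0,0]],[[0,-0.1,1.8],[0,0,0]],[[0,-0.1,1.9],[0,0,0]],[[0,-0.1,1.9],[0,0,0]],[[0,-0.1,1.9],[0,0,0]]]}}

```text
clock: 20.2
eef_pos: [0.4508, -0.0795, 0.116]
tool_rot: [[0.999, 0.044, 0.002], [0.044, -0.999, -0.001], [0.002, 0.001, -1.0]]
wrist_force: [-0.6, -0.7, 5.7]
finger_gap: 0.0098
gripper_force: 49.6
```

```bash
python3 - <<'E'
import cv2,numpy as np
a=cv2.imread("pics/w8.png")[110:290,340:640]; b=cv2.imread("pics/w5.png")[170:270,440:640]
A=cv2.resize(a,(600,360),interpolation=cv2.INTER_CUBIC);B=cv2.resize(b,(480,240),interpolation=cv2.INTER_CUBIC)
o=np.zeros((600,600,3),np.uint8);o[:360]=A;o[360:,:480]=B;cv2.imwrite("pics/cmp.png",o)
E
```

```text
(no output)
```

View pics/cmp.png

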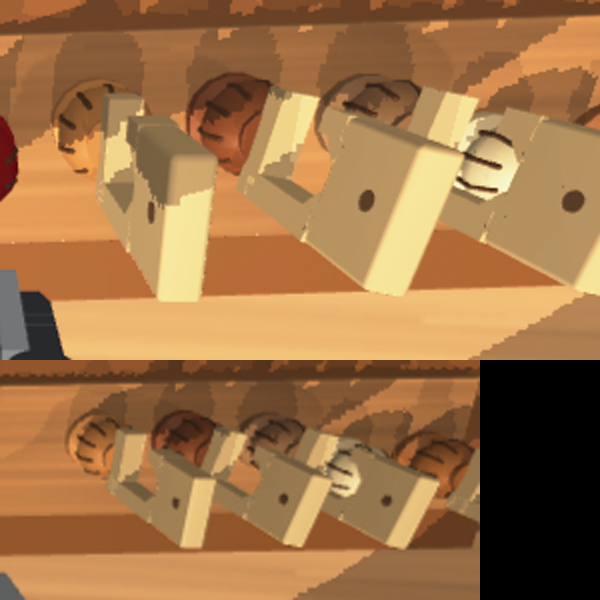

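{"method": "move_arm", "body": {"targets": [[[0,0,0],[0,0,0]],[[0,0,0],[0,0,0]],[[0,0,0],[0,0,0]],[[0,0,0],[0,0,0]],[[0,0,-2],[0,0,0]],[[0,0,-5],[0,0,0]],[[0,0,-10],[0,0,0]],[[-2,4,-15],[0,0,0]],[[-4,9,-18],[0,0,0]],[[-4,9,-18],[0,0,0]],[[-4,9,-18],[0,0,0]],[[-4,9,-18],[0,0,0]]], "claw": 0.3}}

```text
clock: 21.7
eef_pos: [0.4138, -0.1694, 0.2944]
tool_rot: [[0.999, 0.046, -0.002], [0.046, -0.999, 0.001], [-0.001, -0.001, -1.0]]
wrist_force: [-0.5, -0.6, -0.0]
finger_gap: 0.03
gripper_force: 0.0
```

```bash
cat >> h.py <<'E'
def tops(im,c,vmin=200,zt=.144,show=True):
    hsv=cv2.cvtColor(im,cv2.COLOR_RGB2HSV).astype(int)
    m=((hsv[...,0]>16)&(hsv[...,0]<32)&(hsv[...,1]<150)&(hsv[...,2]>vmin)).astype(np.uint8)
    n,l,st,ce=cv2.connectedComponentsWithStats(m); out=[]
    for i in range(1,n):
        if st[i][4]<150: continue
        pts=np.argwhere(l==i)[:,::-1].astype(np.float32); rc=cv2.minAreaRect(pts)
        P=np.array([plane(c,p,zt) for p in cv2.boxPoints(rc)]); X=plane(c,rc[0],zt)
        e=[P[1]-P[0],P[2]-P[1]]; L=[np.linalg.norm(q) for q in e]; lo=e[int(np.argmax(L))]; a=np.degrees(np.arctan2(lo[1],lo[0])); a=(a+90)%180-90
        out.append((np.array(rc[0]),X,max(L)*1e3,min(L)*1e3,a,st[i][4]/(rc[1][0]*rc[1][1])))
    return out
E
python3 - <<'E'
from h import *
import pickle
im,c=snap("wrist","w9"); pickle.dump(c,open("w9.pkl","wb")); print(r.get_state()["eef_pos"],-c[1].T@c[2])
for v in(180,200,215):
    print(v)
    for o in tops(im,c,v): 
        if .35<o[1][0]<.58 : print(*[np.round(q,4) for q in o])
E
```

```text
[ 0.4139 -0.1695  0.2944] [ 0.4885 -0.1652  0.4608]
180
[42.7522 80.2832] [0.4869 0.0816 0.144 ] 23.5071 19.5337 -47.2624 0.3728
[393.15 107.45] [ 0.4781 -0.2298  0.144 ] 24.0695 7.4439 -9.9107 0.7327
[348.8342 116.1073] [ 0.4687 -0.1904  0.144 ] 38.8942 11.1288 -8.7498 0.995
[424.3808 121.334 ] [ 0.4672 -0.2596  0.144 ] 42.1008 39.169 76.2937 0.588
[287.  118.5] [ 0.4639 -0.1343  0.144 ] 38.2458 10.7313 1.2047 1.0136
[245.0693 114.5539] [ 0.4657 -0.0962  0.144 ] 21.4362 8.3115 6.3781 0.7045
[489.4683 118.9887] [ 0.4721 -0.3184  0.144 ] 24.7938 9.6509 -9.9011 0.744
[227. 127.] [ 0.4538 -0.0794  0.144 ] 38.6585 10.5468 3.0252 0.9977
[524.0489 129.9819] [ 0.4637 -0.3521  0.144 ] 40.2466 13.5419 -13.757 0.8294
[ 34.5676 129.9054] [0.4429 0.0977 0.144 ] 60.6055 12.8522 -78.4441 0.4031
200
[42.7522 80.2832] [0.4869 0.0816 0.144 ] 23.5071 19.5337 -47.2624 0.3728
[348.6647 116.2588] [ 0.4685 -0.1902  0.144 ] 38.6189 10.7812 -9.1949 0.9989
[393.1204 107.2988] [ 0.4782 -0.2297  0.144 ] 23.8302 7.0939 -9.5616 0.7258
[424.4344 121.1222] [ 0.4674 -0.2596  0.144 ] 40.8759 38.5955 77.8906 0.5797
[
[... 277 characters left out ...]
296 11.3547 -9.6009 0.9773
[ 34.5676 129.9054] [0.4429 0.0977 0.144 ] 60.6055 12.8522 -78.4441 0.4031
215
[42.7522 80.2832] [0.4869 0.0816 0.144 ] 23.5071 19.5337 -47.2624 0.3728
[348.5876 116.3342] [ 0.4685 -0.1902  0.144 ] 38.4131 10.469 -8.5282 0.9874
[424.2736 121.2924] [ 0.4673 -0.2595  0.144 ] 40.3383 38.3796 77.6685 0.5519
[286.5 118.5] [ 0.4639 -0.1338  0.144 ] 38.2468 9.837 1.1543 1.0592
[489.8887 118.461 ] [ 0.4725 -0.3187  0.144 ] 23.6473 9.2888 -9.4797 0.7516
[226.5368 126.9973] [ 0.4538 -0.079   0.144 ] 38.5363 9.9452 2.4452 0.9957
[524.1072 130.1528] [ 0.4636 -0.3521  0.144 ] 38.8376 10.6612 -9.8258 0.9885
[ 35.4185 128.5323] [0.4442 0.0967 0.144 ] 57.007 12.8772 -84.2778 0.403
```

```bash
cat >> h.py <<'E'
def mv(pos,yaw_deg):
    s=r.get_state(); print("at",np.round(s["eef_pos"],4),"gap",round(s["finger_gap"],4),"->",*go(pos,np.radians(yaw_deg),s))
E
python3 -c "
from h import *
mv([.4638,-.1343,.116],-88.6)"
```

```text
at [ 0.4139 -0.1695  0.2944] gap 0.0298 -> [ 5.18 -3.26 17.84] [-0.07  0.08  1.26]
```

{"method": "move_arm", "body": {"targets": [[[3,-2,3],[0,0,1]],[[5.2,-3.3,6],[0,0,1.3]],[[5.2,-3.3,10],[0,0,1.3]],[[5.2,-3.3,13],[0,0,1.3]],[[5.2,-3.3,13],[0,0,1.3]],[[5.2,-3.3,13],[0,0,1.3]],[[5.2,-3.3,13],[0,0,1.3]]], "claw": 0.25}}

```text
clock: 22.62
eef_pos: [0.4655, -0.1358, 0.1667]
tool_rot: [[1.0, 0.021, 0.003], [0.021, -1.0, -0.001], [0.003, 0.001, -1.0]]
wrist_force: [0.8, -0.2, 0.3]
finger_gap: 0.0321
gripper_force: 0.0
```

```bash
python3 -c "
from h import *
mv([.4638,-.1343,.116],-88.6)
im,c=snap('wrist')
for o in tops(im,c,200): print(*[np.round(q,4) for q in o])"
```

```text
at [ 0.4655 -0.1358  0.1667] gap 0.0321 -> [-0.18 -0.16  5.07] [ 0.06 -0.15 -0.19]
[317.6634  17.7707] [ 0.5758 -0.1305  0.144 ] 9.0401 3.9722 28.4007 0.9588
[628.5 137.5] [ 0.5198 -0.3037  0.144 ] 11.5833 6.2675 -88.8028 0.7186
[391.118  180.7681] [ 0.4924 -0.1742  0.144 ] 22.3678 8.315 -16.7423 0.6265
[461.7204 180.3854] [ 0.4935 -0.2148  0.144 ] 22.5261 8.8978 -9.6579 0.768
[605.1281 182.9153] [ 0.4937 -0.2976  0.144 ] 34.6179 17.2198 -61.1317 0.3352
[252.83 194.31] [ 0.4827 -0.0944  0.144 ] 19.7379 8.4264 5.9796 0.6277
[176. 195.] [ 0.4813 -0.0497  0.144 ] 11.5488 9.7826 -88.8118 0.9562
[479.0995 251.029 ] [ 0.4492 -0.2318  0.144 ] 86.8643 55.2128 -55.0399 0.251
[414.998  219.1328] [ 0.4692 -0.1903  0.144 ] 39.1107 11.5137 -8.8666 0.9562
[320.4622 223.9884] [ 0.465  -0.1341  0.144 ] 38.7063 10.7693 2.942 0.998
[229.1309 238.7825] [ 0.4542 -0.079   0.144 ] 38.974 10.3031 2.4094 0.9681
[149.5 226.5] [ 0.4613 -0.0318  0.144 ] 36.4309 3.2658 -88.8184 0.7803
[125.0559 243.2639] [ 0.45   -0.0155  0.144 ] 63.6394 10.9383 89.6205 0.6796
[322.  271.5] [ 0.4332 -0.1357  0.144 ] 40.827 16.1429 -88.8253 0.7681
[457.4948 267.8766] [ 0.4374 -0.2202  0.144 ] 79.1576 4.8736 -89.6981 0.4969
[ 86.6433 295.8329] [0.4126 0.0145 0.144 ] 107.6002 43.3855 89.8868 0.7457
[454.8161 280.7814] [ 0.4283 -0.2197  0.144 ] 71.9779 10.3055 88.7111 0.7219
[322.3032 308.2366] [ 0.4064 -0.1365  0.144 ] 50.9741 29.9052 89.913 0.8633
[598.5 310.5] [ 0.4084 -0.3163  0.144 ] 51.5866 35.4444 -88.8309 0.5199
[446.8524 298.9284] [ 0.415  -0.2164  0.144 ] 43.6428 9.6092 88.993 0.4369
[ 64.6829 343.7916] [0.3751 0.0361 0.144 ] 85.5391 24.1031 89.5841 0.7837
[321.237  350.9931] [ 0.3727 -0.1365  0.144 ] 65.9968 28.1386 89.3595 0.6921
[586.5 362. ] [ 0.3672 -0.3188  0.144 ] 70.3571 42.0952 -88.8419 0.727
[ 38.28 384.46] [0.3402 0.0616 0.144 ] 57.2755 23.9831 -79.1975 0.4917
```

{"method": "move_arm", "body": {"targets": [[[-0.1,-0.16,2.5],[0,0,0]],[[-0.1,-0.16,4.5],[0,0,0]],[[-0.1,-0.16,5.05],[0,0,0]],[[-0.1,-0.16,5.05],[0,0,0]]]}}

```text
clock: 23.18
eef_pos: [0.4638, -0.1343, 0.1154]
tool_rot: [[1.0, 0.021, 0.001], [0.021, -1.0, -0.0], [0.001, 0.0, -1.0]]
wrist_force: [0.1, -0.6, -0.9]
finger_gap: 0.0319
gripper_force: 0.0
```

{"method": "move_arm", "body": {"targets": [[[0,0,0],[0,0,0]],[[0,0,0],[0,0,0]],[[0,0,0],[0,0,0]],[[0,0,0],[0,0,0]]], "claw": 1, "newtons": 60}}

```text
clock: 23.68
eef_pos: [0.4644, -0.1346, 0.1159]
tool_rot: [[1.0, 0.021, 0.002], [0.021, -1.0, -0.001], [0.002, 0.001, -1.0]]
wrist_force: [-0.4, -0.6, 6.9]
finger_gap: 0.0094
gripper_force: 59.0
```

```bash
python3 -c "
from h import *
mv([.580,-.140,.2315],-87.6)"
```

```text
at [ 0.4644 -0.1346  0.1159] gap 0.0094 -> [ 11.57   0.79 -11.53] [ 0.07 -0.12 -1.22]
```

{"method": "move_arm", "body": {"targets": [[[0,0,-1],[0,0,0]],[[0,0,-4],[0,0,0]],[[0,0,-9],[0,0,0]],[[0,0,-14],[0,0,0]],[[3,0.2,-16],[0,0,-0.6]],[[7,0.5,-16],[0,0,-1.2]],[[10.5,0.8,-15],[0,0,-1.2]],[[11.5,0.8,-12.5],[0,0,-1.2]],[[11.5,0.8,-11.5],[0,0,-1.2]],[[11.5,0.8,-11.5],[0,0,-1.2]],[[11.5,0.8,-11.5],[0,0,-1.2]],[[11.5,0.8,-11.5],[0,0,-1.2]]]}}

```text
clock: 25.18
eef_pos: [0.5786, -0.14, 0.231]
tool_rot: [[0.999, 0.042, 0.002], [0.042, -0.999, -0.001], [0.002, 0.001, -1.0]]
wrist_force: [-0.1, -0.1, 0.7]
finger_gap: 0.0095
gripper_force: 58.7
```

```bash
python3 -c "
from h import *
mv([.6427,-.140,.2315],-87.6);mv([.6427,-.140,.2145],-87.6)
s=r.get_state();print(s['gripper_force'],s['wrist_force'])
im,c=snap('wrist','w10')
m,b=blobs(im,blue,100);print(b)
# held head: pale edges rows around finger tips
hsv=cv2.cvtColor(im,cv2.COLOR_RGB2HSV)
for v in(175,190,205,215,225): print(v,im[v,285:365:4].tolist())"
```

```text
at [ 0.5786 -0.14    0.231 ] gap 0.0095 -> [ 6.4   0.27 -0.04] [ 0.06 -0.1  -0.02]
at [ 0.5786 -0.14    0.231 ] gap 0.0095 -> [6.4  0.27 1.66] [ 0.06 -0.1  -0.02]
58.69262874126434 [-0.1258 -0.0605  0.6584]
[(array([181.1, 107.9]), [162, 93, 42, 31, 1114])]
175 [[217, 158, 99], [216, 156, 98], [215, 156, 98], [215, 156, 98], [215, 153, 99], [193, 120, 61], [72, 46, 27], [127, 81, 45], [125, 80, 43], [85, 54, 32], [124, 80, 44], [125, 80, 44], [124, 79, 44], [70, 46, 29], [128, 85, 50], [224, 165, 102], [218, 158, 98], [137, 100, 65], [131, 97, 63], [131, 97, 63]]
190 [[147, 106, 69], [147, 107, 69], [147, 107, 69], [126, 89, 56], [176, 110, 56], [196, 121, 62], [197, 123, 62], [228, 177, 109], [239, 210, 137], [239, 210, 137], [239, 210, 137], [239, 210, 135], [139, 88, 48], [136, 87, 47], [131, 84, 45], [91, 58, 34], [111, 82, 54], [109, 80, 54], [106, 78, 53], [103, 76, 51]]
205 [[163, 99, 53], [163, 99, 53], [164, 99, 53], [163, 98, 54], [160, 99, 50], [223, 142, 71], [218, 138, 70], [134, 109, 73], [133, 107, 72], [134, 108, 72], [133, 108, 73], [134, 108, 72], [131, 96, 60], [143, 91, 50], [126, 80, 44], [60, 38, 25], [123, 73, 39], [103, 62, 34], [103, 63, 35], [103, 63, 36]]
215 [[163, 99, 52], [163, 97, 52], [164, 98, 53], [161, 97, 52], [112, 68, 37], [103, 62, 34], [207, 142, 82], [134, 109, 73], [134, 109, 72], [134, 109, 72], [135, 109, 72], [135, 109, 72], [130, 105, 70], [113, 73, 41], [123, 73, 39], [123, 73, 38], [135, 79, 42], [160, 96, 51], [160, 96, 51], [160, 96, 51]]
225 [[110, 75, 47], [113, 76, 48], [113, 77, 48], [114, 77, 48], [111, 75, 47], [114, 77, 47], [221, 180, 116], [219, 179, 117], [173, 140, 91], [167, 134, 88], [167, 135, 89], [166, 134, 89], [159, 129, 85], [154, 102, 60], [221, 148, 83], [226, 153, 87], [227, 153, 85], [209, 137, 78], [204, 134, 77], [201, 133, 76]]
```

{"method": "move_arm", "body": {"targets": [[[1,0.2,0],[0,0,0]],[[2.5,0.2,0],[0,0,0]],[[4,0.2,0],[0,0,0]],[[5.5,0.2,0],[0,0,0]],[[6.4,0.2,0],[0,0,0]],[[6.4,0.2,0],[0,0,0]],[[6.4,0.2,0],[0,0,0]],[[6.4,0.2,0],[0,0,0]]]}}

```text
clock: 26.22
eef_pos: [0.6421, -0.1393, 0.23]
tool_rot: [[0.999, 0.042, -0.0], [0.042, -0.999, -0.0], [-0.0, 0.0, -1.0]]
wrist_force: [1.3, -0.2, -0.8]
finger_gap: 0.0096
gripper_force: 58.7
```

```bash
python3 -c "
from h import *
mv([.6427,-.140,.2148],-87.6)"
```

```text
at [ 0.6421 -0.1393  0.23  ] gap 0.0096 -> [0.05 0.07 1.52] [ 0.02  0.01 -0.01]
```

{"method": "move_arm", "body": {"targets": [[[0.05,0,0.7],[0,0,0]],[[0.05,0,1.5],[0,0,0]],[[0.05,0,1.5],[0,0,0]],[[0.05,0,1.5],[0,0,0]]]}}

```text
clock: 26.72
eef_pos: [0.6428, -0.1391, 0.2145]
tool_rot: [[0.999, 0.042, -0.001], [0.042, -0.999, 0.0], [-0.001, -0.0, -1.0]]
wrist_force: [0.2, 0.8, -0.1]
finger_gap: 0.0095
gripper_force: 58.7
```

```bash
python3 -c "
from h import *
mv([.6289,.1847,.2148],-87.6)"
```

```text
at [ 0.6428 -0.1391  0.2145] gap 0.0095 -> [ -0.03 -32.41  -0.03] [-0.    0.03  0.  ]
```

{"method": "move_arm", "body": {"targets": [[[0,-1,0],[0,0,0]],[[0,-3,0],[0,0,0]],[[0,-5.5,0],[0,0,0]],[[0,-8,0],[0,0,0]],[[0,-10.5,0],[0,0,0]],[[0,-13,0],[0,0,0]],[[0,-15.5,0],[0,0,0]],[[0,-18,0],[0,0,0]],[[0,-20.5,0],[0,0,0]],[[0,-23,0],[0,0,0]],[[0,-25.5,0],[0,0,0]],[[0,-28,0],[0,0,0]],[[0,-30,0],[0,0,0]],[[0,-31.5,0],[0,0,0]],[[0,-32.4,0],[0,0,0]],[[0,-32.4,0],[0,0,0]],[[0,-32.4,0],[0,0,0]],[[0,-32.4,0.05],[0,0,0]]]}}

```text
clock: 28.98
eef_pos: [0.6298, 0.1835, 0.2142]
tool_rot: [[0.999, 0.04, 0.0], [0.04, -0.999, -0.001], [0.0, 0.001, -1.0]]
wrist_force: [0.3, -0.8, -1.1]
finger_gap: 0.0095
gripper_force: 58.7
```

```bash
python3 -c "
from h import *
mv([.6289,.1847,.214],-87.6)
im,c=snap('wrist','w11')
for b in blobs(im,red,40)[1]: print(b, plane(c,b[0],.207))
"
```

```text
at [0.6298 0.1835 0.2142] gap 0.0095 -> [-0.09 -0.12  0.02] [ 0.03 -0.01 -0.09]
(array([430.2, 226. ]), [417, 212, 25, 29, 610]) [0.6366 0.125  0.207 ]
(array([539., 226.]), [524, 212, 28, 29, 612]) [0.639  0.0652 0.207 ]
(array([520.7, 313.7]), [514, 303, 16, 23, 132]) [0.5825 0.0632 0.207 ]
(array([535.1, 328.3]), [524, 318, 22, 23, 292]) [0.5725 0.0522 0.207 ]
```

{"method": "move_arm", "body": {"targets": [[[0,-0.1,0.05],[0,0,0]],[[0,-0.1,0.05],[0,0,0]]]}}

```text
clock: 29.28
eef_pos: [0.6295, 0.1855, 0.2139]
tool_rot: [[0.999, 0.042, 0.0], [0.042, -0.999, -0.0], [0.0, 0.0, -1.0]]
wrist_force: [0.4, -0.8, 0.3]
finger_gap: 0.0088
gripper_force: 58.8
```

{"method": "move_arm", "body": {"targets": [[[0,0,0],[0,0,0]],[[0,0,0],[0,0,0]],[[0,0,0],[0,0,0]],[[0,0,-2],[0,0,0]],[[0,0,-6],[0,0,0]],[[-4,4,-11],[0,0,0]],[[-8,8,-15],[0,0,0]],[[-8,8,-15],[0,0,0]],[[-8,8,-15],[0,0,0]]], "claw": 0.25}}

```text
clock: 30.4
eef_pos: [0.5531, 0.1021, 0.3656]
tool_rot: [[0.999, 0.04, 0.004], [0.04, -0.999, -0.0], [0.004, 0.0, -1.0]]
wrist_force: [0.8, 0.3, -0.3]
finger_gap: 0.0322
gripper_force: 0.0
```

```bash
cat >> h.py <<'E'
def rail(name):
    im,c=snap("wrist",name)
    print("red",[plane(c,b[0],.207).round(4).tolist() for b in blobs(im,red,40)[1] if abs(plane(c,b[0],.207)[0]-.635)<.025])
    for o in tops(im,c,200,.242):
        if .58<o[1][0]<.68 and 30<o[2]<50: print("head",*[np.round(q,4) for q in o])
E
python3 -c "
from h import *
rail('w12'); mv([.468,-.190,.30],-99)
"
```

```text
red [[0.634, 0.1248, 0.207], [0.6363, 0.0649, 0.207], [0.6387, 0.005, 0.207]]
head [207.8074  89.3811] [0.6267 0.1988 0.242 ] 39.4635 34.4154 3.1994 0.4762
head [334.   86.5] [0.633  0.0963 0.242 ] 42.0164 10.0384 -87.6857 1.0754
head [400.   86.5] [0.6352 0.0427 0.242 ] 42.0203 10.0743 -87.6857 1.068
head [467.  87.] [ 0.637  -0.0118  0.242 ] 43.6764 9.3724 -87.6858 1.054
at [0.553  0.1027 0.3641] gap 0.0319 -> [-9.73 28.89  6.39] [-0.02 -0.06 11.4 ]
```

{"method": "move_arm", "body": {"targets": [[[-2,5,0],[0,0,3]],[[-4,11,0],[0,0,6]],[[-6,17,0],[0,0,9]],[[-8,23,2],[0,0,11.4]],[[-9.7,28.9,6],[0,0,11.4]],[[-9.7,28.9,11],[0,0,11.4]],[[-9.7,28.9,16],[0,0,11.4]],[[-9.7,28.9,19.5],[0,0,11.4]],[[-9.7,28.9,19.5],[0,0,11.4]],[[-9.7,28.9,19.5],[0,0,11.4]],[[-9.7,28.9,19.5],[0,0,11.4]]]}}

```text
clock: 31.82
eef_pos: [0.4695, -0.1904, 0.1703]
tool_rot: [[0.988, -0.156, 0.003], [-0.156, -0.988, -0.001], [0.003, 0.001, -1.0]]
wrist_force: [0.3, 0.4, -0.0]
finger_gap: 0.032
gripper_force: 0.0
```

```bash
cat >> h.py <<'E'
def deck():
    im,c=snap("wrist")
    for o in tops(im,c,200,.144):
        if .42<o[1][0]<.5 and 30<o[2]<50 and o[3]<16: print("head",*[np.round(q,4) for q in o])
E
python3 -c "
from h import *
deck(); mv([.4685,-.1903,.116],-99)
"
```

```text
head [594.9118 188.853 ] [ 0.4643 -0.3523  0.144 ] 40.3639 12.2251 -9.704 0.9286
head [323. 221.] [ 0.4694 -0.1905  0.144 ] 37.6843 10.6501 -8.4582 1.0584
head [321.4977 279.9831] [ 0.4295 -0.1833  0.144 ] 44.1305 7.4673 89.816 0.7482
at [ 0.4692 -0.1905  0.1703] gap 0.0318 -> [-0.09 -0.01  5.43] [ 0.04 -0.16  0.02]
```

{"method": "move_arm", "body": {"targets": [[[0,0,2.5],[0,0,0]],[[0,0,4.7],[0,0,0]],[[0,0,5.4],[0,0,0]],[[0,0,5.4],[0,0,0]]]}}

```text
clock: 32.38
eef_pos: [0.4684, -0.1906, 0.1154]
tool_rot: [[0.988, -0.156, 0.001], [-0.156, -0.988, -0.0], [0.001, 0.0, -1.0]]
wrist_force: [-0.1, 1.2, -0.5]
finger_gap: 0.0322
gripper_force: 0.0
```

{"method": "move_arm", "body": {"targets": [[[0,0,0],[0,0,0]],[[0,0,0],[0,0,0]],[[0,0,0],[0,0,0]],[[0,0,0],[0,0,0]]], "claw": 1}}

```text
clock: 32.88
eef_pos: [0.469, -0.191, 0.116]
tool_rot: [[0.988, -0.157, 0.002], [-0.157, -0.988, -0.001], [0.002, 0.001, -1.0]]
wrist_force: [-0.1, -0.8, 6.0]
finger_gap: 0.0096
gripper_force: 59.0
```

```bash
python3 -c "
from h import *
mv([.580,-.140,.2315],-87.6)"
```

```text
at [ 0.469 -0.191  0.116] gap 0.0096 -> [ 10.19  -6.76 -11.53] [  0.07  -0.13 -11.41]
```

{"method": "move_arm", "body": {"targets": [[[0,0,-1],[0,0,0]],[[0,0,-4],[0,0,0]],[[0,0,-9],[0,0,0]],[[0,0,-14],[0,0,0]],[[2,-1.5,-16],[0,0,-3]],[[5,-3.5,-16],[0,0,-6]],[[8,-5,-15.5],[0,0,-9]],[[10.2,-6.8,-14],[0,0,-11.4]],[[10.2,-6.8,-11.5],[0,0,-11.4]],[[10.2,-6.8,-11.5],[0,0,-11.4]],[[10.2,-6.8,-11.5],[0,0,-11.4]],[[10.2,-6.8,-11.5],[0,0,-11.4]]]}}

```text
clock: 34.38
eef_pos: [0.5798, -0.1396, 0.2312]
tool_rot: [[0.999, 0.041, 0.002], [0.041, -0.999, -0.001], [0.002, 0.001, -1.0]]
wrist_force: [0.6, -0.2, -1.0]
finger_gap: 0.0094
gripper_force: 58.7
```

```bash
python3 -c "
from h import *
mv([.6427,-.140,.2312],-87.6)
s=r.get_state();print(s['gripper_force'])"
```

```text
at [ 0.5798 -0.1396  0.2312] gap 0.0094 -> [6.28 0.3  0.01] [ 0.05 -0.12 -0.04]
58.711477518081665
```

{"method": "move_arm", "body": {"targets": [[[1,0.2,0],[0,0,0]],[[2.5,0.3,0],[0,0,0]],[[4,0.3,0],[0,0,0]],[[5.5,0.3,0],[0,0,0]],[[6.3,0.3,0],[0,0,0]],[[6.3,0.3,0],[0,0,0]],[[6.3,0.3,0],[0,0,0]],[[6.3,0.3,0],[0,0,0]]]}}

```text
clock: 35.38
eef_pos: [0.6421, -0.1398, 0.23]
tool_rot: [[0.999, 0.042, -0.0], [0.042, -0.999, -0.0], [-0.0, 0.0, -1.0]]
wrist_force: [0.6, 1.0, -0.5]
finger_gap: 0.0092
gripper_force: 58.7
```

{"method": "move_arm", "body": {"targets": [[[0.05,0,0.7],[0,0,0]],[[0.05,0,1.6],[0,0,0]],[[0.05,0,1.6],[0,0,0]],[[0.05,0,1.6],[0,0,0]]]}}

```text
clock: 35.88
eef_pos: [0.643, -0.1397, 0.214]
tool_rot: [[0.999, 0.042, 0.0], [0.042, -0.999, -0.0], [0.0, 0.0, -1.0]]
wrist_force: [-1.2, -0.4, 1.8]
finger_gap: 0.0094
gripper_force: 59.2
```

```bash
python3 -c "
from h import *
mv([.6314,.1249,.2147],-87.6)"
```

```text
at [ 0.643  -0.1397  0.214 ] gap 0.0094 -> [ -0.05 -26.49  -0.08] [ 0.02 -0.01 -0.01]
```

{"method": "move_arm", "body": {"targets": [[[0,-1,-0.08],[0,0,0]],[[0,-3,-0.08],[0,0,0]],[[0,-5.5,-0.08],[0,0,0]],[[0,-8,-0.08],[0,0,0]],[[0,-10.5,-0.08],[0,0,0]],[[0,-13,-0.08],[0,0,0]],[[0,-15.5,-0.08],[0,0,0]],[[0,-18,-0.08],[0,0,0]],[[0,-20.5,-0.08],[0,0,0]],[[0,-23,-0.08],[0,0,0]],[[0,-25,-0.08],[0,0,0]],[[0,-26.5,-0.08],[0,0,0]],[[0,-26.5,-0.08],[0,0,0]],[[0,-26.5,-0.03],[0,0,0]],[[0,-26.5,0],[0,0,0]],[[0,-26.5,0],[0,0,0]]]}}

```text
clock: 37.88
eef_pos: [0.632, 0.1245, 0.214]
tool_rot: [[0.999, 0.041, 0.0], [0.041, -0.999, -0.0], [0.0, 0.0, -1.0]]
wrist_force: [0.3, -0.1, 2.3]
finger_gap: 0.0094
gripper_force: 59.0
```

```bash
python3 -c "
from h import *
mv([.6314,.1249,.2139],-87.6)
im,c=snap('wrist','w13')
for b in blobs(im,red,40)[1]: print(b, plane(c,b[0],.207))
"
```

```text
at [0.632  0.1245 0.214 ] gap 0.0094 -> [-0.06 -0.04  0.01] [ 0.01 -0.01 -0.06]
(array([222.5, 226.2]), [220, 212, 7, 28, 91]) [0.6342 0.1801 0.207 ]
(array([432., 226.]), [419, 212, 25, 29, 610]) [0.639  0.0651 0.207 ]
(array([541. , 226.1]), [526, 212, 28, 29, 618]) [0.6414 0.0053 0.207 ]
(array([472.4, 312.7]), [467, 303, 14, 20, 106]) [0.5845 0.0333 0.207 ]
(array([485.4, 323.2]), [478, 319, 16, 11, 104]) [0.5774 0.0242 0.207 ]
```

{"method": "move_arm", "body": {"targets": [[[0,0,0],[0,0,0]],[[0,0,0],[0,0,0]],[[0,0,0],[0,0,0]],[[0,0,-2],[0,0,0]],[[0,0,-6],[0,0,0]],[[-4,4,-11],[0,0,0]],[[-8,9,-15],[0,0,0]],[[-8,9,-15],[0,0,0]],[[-8,9,-15],[0,0,0]],[[-8,9,-15],[0,0,0]]], "claw": 0.25}}

```text
clock: 39.17
eef_pos: [0.5558, 0.0329, 0.364]
tool_rot: [[0.999, 0.043, 0.0], [0.043, -0.999, 0.0], [0.0, -0.0, -1.0]]
wrist_force: [0.6, 0.5, -0.4]
finger_gap: 0.0318
gripper_force: 0.0
```

```bash
python3 -c "
from h import *
rail('w14'); mv([.470,-.244,.17],-99)
"
```

```text
red [[0.6365, 0.0649, 0.207], [0.6387, 0.0049, 0.207]]
head [126.2385  88.8716] [0.6263 0.1952 0.242 ] 39.8128 27.845 4.0018 0.5295
head [202.4011  87.9618] [0.6296 0.1336 0.242 ] 39.2471 26.3873 3.0501 0.5342
head [324.  86.] [0.6354 0.0355 0.242 ] 41.7144 10.7297 -87.541 1.0769
head [391.482   85.8642] [ 0.6378 -0.0189  0.242 ] 42.6205 10.2324 -88.6667 0.9934
at [0.5558 0.0331 0.3634] gap 0.0321 -> [-9.77 27.32 19.33] [-0.04  0.04 11.5 ]
```

{"method": "move_arm", "body": {"targets": [[[-2,5,0],[0,0,3]],[[-4,11,0],[0,0,6]],[[-6,17,0],[0,0,9]],[[-8,22,2],[0,0,11.5]],[[-9.8,27.3,6],[0,0,11.5]],[[-9.8,27.3,11],[0,0,11.5]],[[-9.8,27.3,16],[0,0,11.5]],[[-9.8,27.3,19],[0,0,11.5]],[[-9.8,27.3,19],[0,0,11.5]],[[-9.8,27.3,19],[0,0,11.5]],[[-9.8,27.3,19],[0,0,11.5]]]}}

```text
clock: 40.6
eef_pos: [0.4706, -0.2451, 0.1754]
tool_rot: [[0.987, -0.158, 0.003], [-0.158, -0.987, -0.001], [0.003, 0.001, -1.0]]
wrist_force: [-0.4, 0.3, 0.5]
finger_gap: 0.0322
gripper_force: 0.0
```

```bash
python3 -c "
from h import *
deck(); mv([.470,-.244,.116],-99)
"
```

```text
head [497.4027 201.4037] [ 0.4643 -0.3525  0.144 ] 39.5288 11.6696 -9.6206 0.9495
head [322.5 216.5] [ 0.4716 -0.2451  0.144 ] 37.6864 10.2847 -9.4579 1.0671
head [ 77.3559 278.834 ] [ 0.454  -0.0789  0.144 ] 40.1864 10.3751 2.6695 0.9428
head [321.8203 278.802 ] [ 0.4285 -0.2378  0.144 ] 44.1803 4.198 -89.5285 0.5508
at [ 0.4703 -0.2452  0.1753] gap 0.0322 -> [-0.07 -0.12  5.93] [ 0.06 -0.16 -0.09]
```

{"method": "move_arm", "body": {"targets": [[[0.1,0,2.5],[0,0,0]],[[0.1,0,5],[0,0,0]],[[0.1,0,5.9],[0,0,0]],[[0.1,0,5.9],[0,0,0]]]}}

```text
clock: 41.15
eef_pos: [0.4704, -0.2452, 0.1151]
tool_rot: [[0.987, -0.158, 0.0], [-0.158, -0.987, -0.0], [0.0, 0.0, -1.0]]
wrist_force: [0.2, 0.8, 0.3]
finger_gap: 0.032
gripper_force: 0.0
```

{"method": "move_arm", "body": {"targets": [[[0,0,0],[0,0,0]],[[0,0,0],[0,0,0]],[[0,0,0],[0,0,0]],[[0,0,0],[0,0,0]]], "claw": 1}}

```text
clock: 41.65
eef_pos: [0.4713, -0.2458, 0.1161]
tool_rot: [[0.987, -0.158, 0.002], [-0.158, -0.987, -0.002], [0.003, 0.001, -1.0]]
wrist_force: [-1.2, -0.8, 6.3]
finger_gap: 0.0092
gripper_force: 59.1
```

```bash
python3 -c "
from h import *
mv([.580,-.140,.2315],-87.6)"
```

```text
at [ 0.4713 -0.2458  0.1161] gap 0.0092 -> [  9.09 -12.15 -11.53] [  0.08  -0.15 -11.51]
```

{"method": "move_arm", "body": {"targets": [[[0,0,-1],[0,0,0]],[[0,0,-4],[0,0,0]],[[0,0,-9],[0,0,0]],[[0,0,-14],[0,0,0]],[[2,-3,-16],[0,0,-3]],[[4,-6,-16],[0,0,-6]],[[6.5,-9,-15.5],[0,0,-9]],[[9,-12.2,-14.5],[0,0,-11.5]],[[9,-12.2,-11.5],[0,0,-11.5]],[[9,-12.2,-11.5],[0,0,-11.5]],[[9,-12.2,-11.5],[0,0,-11.5]],[[9,-12.2,-11.5],[0,0,-11.5]]]}}

```text
clock: 43.15
eef_pos: [0.5788, -0.1395, 0.2313]
tool_rot: [[0.999, 0.041, 0.002], [0.041, -0.999, -0.001], [0.002, 0.001, -1.0]]
wrist_force: [0.4, 0.1, -0.8]
finger_gap: 0.0091
gripper_force: 58.7
```

```bash
python3 -c "
from h import *
mv([.6427,-.140,.2312],-87.6)
s=r.get_state();print(s['gripper_force'])"
```

```text
at [ 0.5788 -0.1395  0.2313] gap 0.0091 -> [6.38 0.31 0.02] [ 0.05 -0.12 -0.07]
58.699899315834045
```

{"method": "move_arm", "body": {"targets": [[[1,0.2,0],[0,0,0]],[[2.5,0.3,0],[0,0,0]],[[4,0.3,0],[0,0,0]],[[5.5,0.3,0],[0,0,0]],[[6.4,0.3,0],[0,0,0]],[[6.4,0.3,0],[0,0,0]],[[6.4,0.3,0],[0,0,0]],[[6.4,0.3,0],[0,0,0]]]}}

```text
clock: 44.15
eef_pos: [0.6421, -0.1394, 0.23]
tool_rot: [[0.999, 0.042, -0.0], [0.042, -0.999, -0.0], [-0.0, 0.0, -1.0]]
wrist_force: [0.6, -0.5, -0.6]
finger_gap: 0.0095
gripper_force: 58.7
```

{"method": "move_arm", "body": {"targets": [[[0.05,0,0.7],[0,0,0]],[[0.05,0,1.5],[0,0,0]],[[0.05,0,1.55],[0,0,0]],[[0.05,0,1.55],[0,0,0]]]}}

```text
clock: 44.65
eef_pos: [0.6428, -0.1393, 0.2142]
tool_rot: [[0.999, 0.042, -0.0], [0.042, -0.999, -0.0], [-0.0, 0.0, -1.0]]
wrist_force: [-0.5, -0.1, 1.1]
finger_gap: 0.0096
gripper_force: 58.9
```

```bash
python3 -c "
from h import *
mv([.6338,.065,.2147],-87.6)"
```

```text
at [ 0.6428 -0.1393  0.2142] gap 0.0096 -> [ -0.04 -20.45  -0.06] [ 0.01  0.02 -0.  ]
```

{"method": "move_arm", "body": {"targets": [[[0,-1,-0.08],[0,0,0]],[[0,-3,-0.08],[0,0,0]],[[0,-5.5,-0.08],[0,0,0]],[[0,-8,-0.08],[0,0,0]],[[0,-10.5,-0.08],[0,0,0]],[[0,-13,-0.08],[0,0,0]],[[0,-15.5,-0.08],[0,0,0]],[[0,-18,-0.08],[0,0,0]],[[0,-19.5,-0.08],[0,0,0]],[[0,-20.4,-0.08],[0,0,0]],[[0,-20.4,-0.08],[0,0,0]],[[0,-20.4,-0.03],[0,0,0]],[[0,-20.4,0.02],[0,0,0]],[[0,-20.4,0.02],[0,0,0]]]}}

```text
clock: 46.4
eef_pos: [0.6346, 0.0638, 0.2142]
tool_rot: [[0.999, 0.041, 0.0], [0.041, -0.999, -0.0], [0.0, 0.0, -1.0]]
wrist_force: [0.1, -0.3, -0.1]
finger_gap: 0.0094
gripper_force: 58.8
```

```bash
python3 -c "
from h import *
mv([.6338,.065,.2139],-87.6)
im,c=snap('wrist','w15')
for b in blobs(im,red,40)[1]: print(b, plane(c,b[0],.207))
"
```

```text
at [0.6346 0.0638 0.2142] gap 0.0094 -> [-0.08 -0.12  0.03] [ 0.03 -0.02 -0.07]
(array([112. , 226.2]), [108, 212, 11, 28, 112]) [0.6343 0.1801 0.207 ]
(array([430.3, 226. ]), [418, 212, 24, 29, 609]) [0.6415 0.0053 0.207 ]
```

{"method": "move_arm", "body": {"targets": [[[0,-0.1,0.03],[0,0,0]],[[0,-0.1,0.03],[0,0,0]]]}}

```text
clock: 46.7
eef_pos: [0.6347, 0.0654, 0.2141]
tool_rot: [[0.999, 0.042, 0.001], [0.042, -0.999, -0.0], [0.001, 0.0, -1.0]]
wrist_force: [-0.4, -1.9, 1.4]
finger_gap: 0.0094
gripper_force: 59.0
```

{"method": "move_arm", "body": {"targets": [[[0,0,0],[0,0,0]],[[0,0,0],[0,0,0]],[[0,0,0],[0,0,0]],[[0,0,-2],[0,0,0]],[[0,0,-6],[0,0,0]],[[-4,4,-11],[0,0,0]],[[-8,9,-15],[0,0,0]],[[-8,9,-15],[0,0,0]],[[-8,9,-15],[0,0,0]],[[-8,9,-15],[0,0,0]]], "claw": 0.25}}

```text
clock: 47.95
eef_pos: [0.5583, -0.0265, 0.364]
tool_rot: [[0.999, 0.043, 0.0], [0.043, -0.999, 0.001], [0.0, -0.001, -1.0]]
wrist_force: [0.5, 0.2, -0.9]
finger_gap: 0.0319
gripper_force: 0.0
```

```bash
python3 -c "
from h import *
rail('w16'); mv([.464,-.352,.172],-99.7)
"
```

```text
red [[0.6391, 0.0051, 0.207]]
head [56.6765 88.7059] [0.6265 0.1921 0.242 ] 40.2453 21.7564 4.9094 0.5859
head [133.0811  87.9865] [0.6297 0.1302 0.242 ] 39.7969 19.8533 3.6767 0.6037
head [202.4589  87.8945] [0.6322 0.0742 0.242 ] 39.1675 25.1926 2.936 0.5199
head [325.5  85.5] [ 0.6383 -0.0251  0.242 ] 42.5143 9.9548 -87.5309 1.0174
at [ 0.5583 -0.0263  0.3634] gap 0.0322 -> [-10.84  32.14  19.12] [-0.04  0.04 12.21]
```

{"method": "move_arm", "body": {"targets": [[[-2,5,0],[0,0,3]],[[-4,11,0],[0,0,6]],[[-6,17,0],[0,0,9]],[[-8,23,1],[0,0,12.2]],[[-10,28,4],[0,0,12.2]],[[-10.8,32.1,8],[0,0,12.2]],[[-10.8,32.1,13],[0,0,12.2]],[[-10.8,32.1,17],[0,0,12.2]],[[-10.8,32.1,19],[0,0,12.2]],[[-10.8,32.1,19],[0,0,12.2]],[[-10.8,32.1,19],[0,0,12.2]],[[-10.8,32.1,19],[0,0,12.2]]]}}

```text
clock: 49.5
eef_pos: [0.4648, -0.353, 0.1751]
tool_rot: [[0.985, -0.17, 0.002], [-0.17, -0.985, -0.001], [0.002, 0.001, -1.0]]
wrist_force: [0.5, -0.5, 0.2]
finger_gap: 0.032
gripper_force: 0.0
```

```bash
python3 -c "
from h import *
deck(); mv([.4638,-.352,.116],-99.7)
"
```

```text
head [322. 219.] [ 0.4642 -0.3525  0.144 ] 38.4735 10.8891 -9.3112 0.9875
at [ 0.4645 -0.3531  0.175 ] gap 0.0318 -> [-0.1 -0.1  5.9] [ 0.06 -0.11 -0.08]
```

{"method": "move_arm", "body": {"targets": [[[0,-0.05,2.5],[0,0,0]],[[0,-0.05,5],[0,0,0]],[[0,-0.05,5.9],[0,0,0]],[[0,-0.05,5.9],[0,0,0]]]}}

```text
clock: 50.05
eef_pos: [0.4639, -0.3524, 0.115]
tool_rot: [[0.985, -0.17, 0.0], [-0.17, -0.985, -0.0], [0.0, 0.0, -1.0]]
wrist_force: [0.6, -0.0, 0.6]
finger_gap: 0.0322
gripper_force: 0.0
```

{"method": "move_arm", "body": {"targets": [[[0,0,0],[0,0,0]],[[0,0,0],[0,0,0]],[[0,0,0],[0,0,0]],[[0,0,0],[0,0,0]]], "claw": 1}}

```text
clock: 50.55
eef_pos: [0.4648, -0.3532, 0.1162]
tool_rot: [[0.985, -0.17, 0.002], [-0.17, -0.985, -0.002], [0.003, 0.002, -1.0]]
wrist_force: [-0.5, -0.8, 5.1]
finger_gap: 0.0095
gripper_force: 59.2
```

```bash
python3 -c "
from h import *
mv([.580,-.140,.2315],-87.6)"
```

```text
at [ 0.4648 -0.3532  0.1162] gap 0.0095 -> [  7.75 -22.95 -11.55] [  0.1   -0.14 -12.21]
```

{"method": "move_arm", "body": {"targets": [[[0,0,-1],[0,0,0]],[[0,0,-4],[0,0,0]],[[0,0,-9],[0,0,0]],[[0,0,-14],[0,0,0]],[[1,-4,-16],[0,0,-3]],[[2.5,-9,-16],[0,0,-6]],[[4.5,-14,-16],[0,0,-9]],[[6.5,-19,-16],[0,0,-12.2]],[[7.7,-22.9,-15],[0,0,-12.2]],[[7.7,-22.9,-11.5],[0,0,-12.2]],[[7.7,-22.9,-11.5],[0,0,-12.2]],[[7.7,-22.9,-11.5],[0,0,-12.2]],[[7.7,-22.9,-11.5],[0,0,-12.2]]]}}

```text
clock: 52.18
eef_pos: [0.5793, -0.1406, 0.2314]
tool_rot: [[0.999, 0.04, 0.002], [0.04, -0.999, -0.001], [0.002, 0.001, -1.0]]
wrist_force: [-0.6, 0.1, -0.2]
finger_gap: 0.0097
gripper_force: 58.7
```

```bash
python3 -c "
from h import *
mv([.6427,-.140,.2312],-87.6)
s=r.get_state();print(s['gripper_force'])"
```

```text
at [ 0.5793 -0.1406  0.2314] gap 0.0097 -> [6.34 0.19 0.03] [ 0.05 -0.13 -0.08]
58.72899949550629
```

{"method": "move_arm", "body": {"targets": [[[1,0.2,0],[0,0,0]],[[2.5,0.2,0],[0,0,0]],[[4,0.2,0],[0,0,0]],[[5.5,0.2,0],[0,0,0]],[[6.3,0.2,0],[0,0,0]],[[6.3,0.2,0],[0,0,0]],[[6.3,0.2,0],[0,0,0]],[[6.3,0.2,0],[0,0,0]]]}}

```text
clock: 53.18
eef_pos: [0.6413, -0.1393, 0.23]
tool_rot: [[0.999, 0.042, -0.0], [0.042, -0.999, -0.0], [-0.0, 0.0, -1.0]]
wrist_force: [-0.3, -0.6, -0.9]
finger_gap: 0.0092
gripper_force: 58.7
```

{"method": "move_arm", "body": {"targets": [[[0.05,0,0.7],[0,0,0]],[[0.05,0,1.5],[0,0,0]],[[0.05,0,1.55],[0,0,0]],[[0.05,0,1.55],[0,0,0]]]}}

```text
clock: 53.68
eef_pos: [0.6425, -0.1392, 0.2142]
tool_rot: [[0.999, 0.042, 0.001], [0.042, -0.999, -0.0], [0.001, 0.0, -1.0]]
wrist_force: [1.4, -0.2, -0.9]
finger_gap: 0.0095
gripper_force: 58.8
```

```bash
python3 -c "
from h import *
mv([.6363,.0052,.2147],-87.6)"
```

```text
at [ 0.6425 -0.1392  0.2142] gap 0.0095 -> [ -0.01 -14.45  -0.05] [ 0.   -0.04 -0.  ]
```

{"method": "move_arm", "body": {"targets": [[[0,-1,-0.08],[0,0,0]],[[0,-3,-0.08],[0,0,0]],[[0,-5.5,-0.08],[0,0,0]],[[0,-8,-0.08],[0,0,0]],[[0,-10.5,-0.08],[0,0,0]],[[0,-13,-0.08],[0,0,0]],[[0,-14.5,-0.08],[0,0,0]],[[0,-14.5,-0.08],[0,0,0]],[[0,-14.5,-0.08],[0,0,0]],[[0,-14.5,-0.03],[0,0,0]],[[0,-14.5,0.03],[0,0,0]],[[0,-14.5,0.03],[0,0,0]]]}}

```text
clock: 55.18
eef_pos: [0.6366, 0.0048, 0.2143]
tool_rot: [[0.999, 0.041, 0.001], [0.041, -0.999, -0.001], [0.001, 0.001, -1.0]]
wrist_force: [1.6, 0.2, 1.6]
finger_gap: 0.0094
gripper_force: 59.0
```

{"method": "move_arm", "body": {"targets": [[[0,0,0],[0,0,0]],[[0,0,0],[0,0,0]],[[0,0,0],[0,0,0]],[[0,0,-2],[0,0,0]],[[0,0,-6],[0,0,0]],[[-4,-2,-11],[0,0,0]],[[-10,-6,-16],[0,0,0]],[[-10,-6,-20],[0,0,0]],[[-10,-6,-20],[0,0,0]],[[-10,-6,-20],[0,0,0]],[[-10,-6,-20],[0,0,0]]], "claw": 0.25}}

```text
clock: 56.55
eef_pos: [0.5336, 0.0606, 0.4122]
tool_rot: [[0.999, 0.041, -0.003], [0.041, -0.999, -0.0], [-0.003, 0.0, -1.0]]
wrist_force: [-0.1, 0.4, -0.9]
finger_gap: 0.0321
gripper_force: 0.0
```

```bash
python3 - <<'E'
from h import *
im,c=snap("wrist","w17"); s=r.get_state(); print(s["eef_pos"])
m,b=blobs(im,red,40); print([plane(c,q[0],.207).tolist() for q in b])
# heads: rows of the heads that stick out beyond the rail: find pale columns just on the robot side of the rail
for o in tops(im,c,200,.242):
    if .58<o[1][0]<.68: print("head",*[np.round(q,4) for q in o])
hsv=cv2.cvtColor(im,cv2.COLOR_RGB2HSV).astype(int); pm=(hsv[...,0]>16)&(hsv[...,0]<32)&(hsv[...,1]<150)&(hsv[...,2]>200)
for xo in(-.016,.014):
  ys=np.arange(-.05,.25,.001); hit=[]
  for y in ys:
    p=proj(c,(.6382-.0408*(y-.0047)+xo,y,.242)).round().astype(int)
    if 0<=p[1]<400 and 0<=p[0]<640 and pm[p[1],p[0]]: hit.append(round(float(y),3))
  print(xo,hit)
# cover handle
print(handle(im,proj(c,(.465,.235,.18))), plane(c,handle(im,proj(c,(.465,.235,.18)))[1][0],.180))
E
```

```text
[0.5336 0.0606 0.4122]
[[0.5004121577609005, -0.02821001804815082, 0.20699999999999996]]
head [246.   63.5] [0.6301 0.1354 0.242 ] 38.7846 30.8206 -0.6414 0.5118
head [306.5  63.5] [0.6324 0.0796 0.242 ] 38.7326 35.3529 2.5529 0.4832
head [178.7798  65.3788] [0.626  0.1976 0.242 ] 38.8469 32.1694 3.1984 0.513
head [385.815   64.1171] [0.6349 0.0064 0.242 ] 38.1782 10.2819 1.3363 0.9941
head [360.   64.5] [0.6336 0.0302 0.242 ] 27.5742 11.2168 -87.6687 0.841
head [420.5  64.5] [ 0.6358 -0.0257  0.242 ] 26.6768 9.5281 -87.6687 0.9279
head [533.5  64.5] [ 0.6401 -0.13    0.242 ] 144.3027 11.5687 -87.6687 0.9858
-0.016 [0.001, 0.002, 0.003, 0.004, 0.005, 0.006, 0.007, 0.008, 0.009, 0.01, 0.011, 0.061, 0.062, 0.063, 0.064, 0.065, 0.066, 0.067, 0.068, 0.069, 0.07, 0.071, 0.12, 0.121, 0.122, 0.123, 0.124, 0.125, 0.126, 0.127, 0.128, 0.129, 0.13, 0.181, 0.182, 0.183, 0.184, 0.185, 0.186, 0.187, 0.188, 0.189, 0.19]
0.014 [0.002, 0.003, 0.004, 0.005, 0.006, 0.007, 0.008, 0.009, 0.01, 0.011, 0.062, 0.063, 0.064, 0.065, 0.066, 0.067, 0.068, 0.069, 0.07, 0.071, 0.072, 0.121, 0.122, 0.123, 0.124, 0.125, 0.126, 0.127, 0.128, 0.129, 0.13, 0.131, 0.183, 0.184, 0.185, 0.186, 0.187, 0.188, 0.189, 0.19, 0.191, 0.192]
(array([185.449 , 202.0582]), ((185.0321807861328, 202.03024291992188), (19.677894592285156, 69.9658432006836), 88.21009063720703), array([ 150,  192,   71,   21, 1305], dtype=int32)) [0.4714 0.2278 0.18  ]
```

```bash
python3 -c "
from h import *
mv([.469,.250,.34],4)"
```

```text
at [0.5336 0.0606 0.4122] gap 0.0316 -> [ -5.66 -19.18   7.24] [ 0.14  0.15 88.34]
```

{"method": "move_arm", "body": {"targets": [[[-1,-4,0],[0,0,-10]],[[-2,-8,0],[0,0,-20]],[[-3,-12,1],[0,0,-30]],[[-4,-15,2],[0,0,-40]],[[-5,-18,4],[0,0,-50]],[[-5.7,-19.2,6],[0,0,-60]],[[-5.7,-19.2,7.2],[0,0,-70]],[[-5.7,-19.2,7.2],[0,0,-80]],[[-5.7,-19.2,7.2],[0,0,-91.6]],[[-5.7,-19.2,7.2],[0,0,-91.6]],[[-5.7,-19.2,7.2],[0,0,-91.6]],[[-5.7,-19.2,7.2],[0,0,-91.6]],[[-5.7,-19.2,7.2],[0,0,-91.6]]], "claw": -1}}

```text
clock: 58.22
eef_pos: [0.4687, 0.2509, 0.342]
tool_rot: [[-0.069, 0.998, 0.0], [0.998, 0.069, -0.0], [-0.0, 0.0, -1.0]]
wrist_force: [-0.3, -0.6, -0.5]
finger_gap: 0.085
gripper_force: 0.0
```

```bash
cat > hd.py <<'E'
from h import *
import sys
z=float(sys.argv[1]); uv=proj(cal("wrist"),(.466,.232,z)) if len(sys.argv)<4 else proj(cal("wrist"),(float(sys.argv[2]),float(sys.argv[3]),z))
im,c=snap("wrist","hd"+str(r.get_state()["clock"])); ce,rc,st=handle(im,uv); print(rc,st)
P=np.array([plane(c,p,z) for p in cv2.boxPoints(rc)]); print(P[:,:2].tolist(),P.mean(0))
# top face by brightness split
x,y,w,h=st[:4]; g=cv2.cvtColor(im,cv2.COLOR_RGB2HSV)[y:y+h,x:x+w,2]; print("V rows",g[:,w//2][::6].tolist())
E
python3 -c "
from h import *
mv([.466,.232,.2],4)"; python3 hd.py .18
```

```text
at [0.4687 0.2509 0.342 ] gap 0.085 -> [-1.87 -0.4  14.2 ] [ 0.01  0.01 -0.04]
((320.0, 187.5), (79.0, 18.0), 90.0) [ 311  148   19   80 1462]
[[0.4551229390768032, 0.27590325441715974], [0.47251059563671916, 0.2771094536101876], [0.47870344167016327, 0.19511957870389748], [0.4600306472683028, 0.19381556945036285]] [0.4666 0.2355 0.18  ]
V rows [83, 113, 78, 79, 78, 78, 78, 78, 78, 77, 77, 71, 71, 72]
```

{"method": "move_arm", "body": {"targets": [[[-1.6,-0.3,5],[0,0,0]],[[-1.6,-0.3,10],[0,0,0]],[[-1.6,-0.3,13],[0,0,0]],[[-1.6,-0.3,13],[0,0,0]],[[-1.6,-0.3,13],[0,0,0]],[[-1.6,-0.3,13],[0,0,0]]]}}

```text
clock: 59.02
eef_pos: [0.4678, 0.2355, 0.2137]
tool_rot: [[-0.07, 0.998, 0.003], [0.998, 0.07, 0.001], [0.001, 0.003, -1.0]]
wrist_force: [-0.8, 0.9, -1.3]
finger_gap: 0.0857
gripper_force: 0.0
```

```bash
python3 hd.py .18 .466 .234; python3 -c "
from h import *
mv([.466,.2347,.153],4)"
```

```text
((321.4999694824219, 216.49996948242188), (122.99998474121094, 30.999996185302734), 90.0) [ 306  155   32  124 3700]
[[0.454429274532944, 0.2762055992444583], [0.4727958277391358, 0.27748155831344606], [0.47961849455534694, 0.19534810432144323], [0.459040327482969, 0.1939276197931459]] [0.4665 0.2357 0.18  ]
V rows [51, 76, 112, 103, 78, 79, 78, 78, 78, 78, 78, 78, 77, 78, 77, 78, 78, 72, 72, 71, 72]
at [0.4676 0.2354 0.2135] gap 0.0855 -> [-0.06 -0.18  6.05] [ 0.15 -0.04 -0.01]
```

{"method": "move_arm", "body": {"targets": [[[0,-0.1,3],[0,0,0]],[[0,-0.1,5.3],[0,0,0]],[[0,-0.1,6],[0,0,0]],[[0,-0.1,6],[0,0,0]],[[0,-0.1,6],[0,0,0]]]}}

```text
clock: 59.7
eef_pos: [0.4666, 0.2352, 0.1531]
tool_rot: [[-0.07, 0.998, 0.002], [0.998, 0.07, 0.001], [0.001, 0.002, -1.0]]
wrist_force: [-0.3, -0.0, 0.9]
finger_gap: 0.0853
gripper_force: 0.0
```

{"method": "move_arm", "body": {"targets": [[[0,0,0],[0,0,0]],[[0,0,0],[0,0,0]],[[0,0,0],[0,0,0]],[[0,0,0],[0,0,0]],[[0,0,0],[0,0,0]],[[0,0,0],[0,0,0]]], "claw": 1, "newtons": 90}}

```text
clock: 60.45
eef_pos: [0.467, 0.2348, 0.1525]
tool_rot: [[-0.069, 0.998, 0.002], [0.998, 0.069, 0.001], [0.0, 0.002, -1.0]]
wrist_force: [3.9, 0.3, 3.2]
finger_gap: 0.0161
gripper_force: 88.3
```

{"method": "move_arm", "body": {"targets": [[[0,0,-1],[0,0,0]],[[0,0,-3],[0,0,0]],[[0,0,-6],[0,0,0]],[[0,0,-9],[0,0,0]],[[0,0,-12],[0,0,0]],[[0,0,-15],[0,0,0]],[[0,0,-18],[0,0,0]],[[0,0,-20],[0,0,0]],[[0,0,-20],[0,0,0]],[[0,0,-20],[0,0,0]]]}}

```text
clock: 61.7
eef_pos: [0.4644, 0.234, 0.35]
tool_rot: [[-0.07, 0.998, -0.004], [0.998, 0.07, -0.002], [-0.002, -0.004, -1.0]]
wrist_force: [-0.5, -0.7, -7.7]
finger_gap: 0.0162
gripper_force: 88.6
```

```bash
python3 - <<'E'
from h import *
mv([.4636,-.2160,.353],4.6)
im,c=snap("wrist","w20"); ce,rc,st=handle(im,(321,258)); print(rc,st)
s=r.get_state(); print(s["gripper_force"],s["wrist_force"])
E
```

```text
at [0.4644 0.234  0.35  ] gap 0.0162 -> [-44.88  -3.23  -0.21] [-0.23  0.09 -0.58]
((321.5, 257.5), (167.0, 45.0), 90.0) [ 299  174   46  168 6645]
88.64356793928891 [-0.188  -0.0957 -7.0739]
```

{"method": "move_arm", "body": {"targets": [[[-3,-0.2,0],[0,0,0]],[[-8,-0.6,0],[0,0,0]],[[-13,-0.9,0],[0,0,0]],[[-18,-1.3,0],[0,0,0]],[[-23,-1.6,0],[0,0,0]],[[-28,-2,0],[0,0,0]],[[-33,-2.3,0],[0,0,0]],[[-38,-2.7,0],[0,0,0]],[[-42,-3,0],[0,0,0]],[[-44.7,-3.2,0],[0,0,0]],[[-44.7,-3.2,0],[0,0,0]],[[-44.7,-3.2,0],[0,0,0]],[[-44.7,-3.2,0],[0,0,0]],[[-44.7,-3.2,0],[0,0,0]]]}}

```text
clock: 63.5
eef_pos: [0.4652, -0.2128, 0.3521]
tool_rot: [[-0.071, 0.997, 0.0], [0.997, 0.071, -0.001], [-0.001, 0.0, -1.0]]
wrist_force: [0.6, -0.9, -6.7]
finger_gap: 0.0161
gripper_force: 88.7
```

```bash
python3 - <<'E'
from h import *
mv([.4641,-.2139,.165],4)
s=r.get_state(); print(s["tool_rot"],s["gripper_force"])
im,c=snap("wrist"); ce,rc,st=handle(im,(321,258)); print(rc)
snap("scene","s3")
E
```

```text
at [ 0.4652 -0.2128  0.3521] gap 0.0161 -> [-0.09 -0.12 18.71] [0.   0.04 0.09]
[[-0.0714  0.9974  0.0001]
 [ 0.9974  0.0714 -0.0007]
 [-0.0007  0.     -1.    ]] 88.66274986881763
((321.5, 258.5), (167.0, 45.0), 90.0)
```

{"method": "move_arm", "body": {"targets": [[[-0.1,-0.1,3],[0,0,0]],[[-0.1,-0.1,6],[0,0,0]],[[-0.1,-0.1,9],[0,0,0]],[[-0.1,-0.1,12],[0,0,0]],[[-0.1,-0.1,14],[0,0,0]],[[-0.1,-0.1,15.5],[0,0,0]],[[-0.1,-0.1,15.5],[0,0,0]],[[-0.1,-0.1,15.5],[0,0,0]],[[-0.1,-0.1,15.5],[0,0,0]]]}}

```text
clock: 64.72
eef_pos: [0.4649, -0.2148, 0.1981]
tool_rot: [[-0.07, 0.998, 0.002], [0.998, 0.07, -0.001], [-0.001, 0.002, -1.0]]
wrist_force: [0.6, 0.2, -7.1]
finger_gap: 0.0163
gripper_force: 88.8
```

```bash
python3 - <<'E'
from h import *
mv([.4641,-.2139,.165],4)
E
```

```text
at [ 0.4649 -0.2148  0.1981] gap 0.0163 -> [ 0.1  -0.08  3.3 ] [ 0.11  0.07 -0.01]
```

{"method": "move_arm", "body": {"targets": [[[0.1,-0.05,1],[0,0,0]],[[0.1,-0.05,2],[0,0,0]],[[0.1,-0.05,2.6],[0,0,0]],[[0.1,-0.05,3],[0,0,0]],[[0.1,-0.05,3.2],[0,0,0]],[[0.1,-0.05,3.3],[0,0,0]],[[0.1,-0.05,3.3],[0,0,0]]]}}

```text
clock: 65.6
eef_pos: [0.4641, -0.2136, 0.1644]
tool_rot: [[-0.07, 0.998, 0.001], [0.998, 0.07, -0.0], [-0.0, 0.001, -1.0]]
wrist_force: [0.6, 0.4, -6.2]
finger_gap: 0.016
gripper_force: 89.0
```

{"method": "move_arm", "body": {"targets": [[[0,0,0.1],[0,0,0]],[[0,0,0.15],[0,0,0]],[[0,0,0.15],[0,0,0]]]}}

```text
clock: 65.97
eef_pos: [0.4648, -0.2136, 0.1641]
tool_rot: [[-0.07, 0.998, 0.002], [0.998, 0.07, -0.001], [-0.001, 0.002, -1.0]]
wrist_force: [-1.3, 1.1, 6.1]
finger_gap: 0.016
gripper_force: 90.4
```

Seated (contact force reversed at the original height). Release and verify.

{"method": "move_arm", "body": {"targets": [[[0,0,0],[0,0,0]],[[0,0,0],[0,0,0]],[[0,0,0],[0,0,0]],[[0,0,-2],[0,0,0]],[[0,0,-6],[0,0,0]],[[0,0,-12],[0,0,0]],[[1,0,-18],[0,0,0]],[[3,0,-24],[0,0,0]],[[3,0,-24],[0,0,0]],[[3,0,-24],[0,0,0]],[[3,0,-24],[0,0,0]]], "claw": -1}}

```text
clock: 67.35
eef_pos: [0.4607, -0.1841, 0.4007]
tool_rot: [[-0.069, 0.998, -0.003], [0.998, 0.069, 0.001], [0.001, -0.003, -1.0]]
wrist_force: [0.5, 0.4, -1.4]
finger_gap: 0.0856
gripper_force: 0.0
```

```bash
python3 hd.py .192 .464 -.214; python3 - <<'E'
from h import *
im,c=snap("wrist","w21")
# rail heads still on marks
hsv=cv2.cvtColor(im,cv2.COLOR_RGB2HSV).astype(int); pm=(hsv[...,0]>16)&(hsv[...,0]<32)&(hsv[...,1]<150)&(hsv[...,2]>200)
for xo in(-.016,.014):
  hit=[]
  for y in np.arange(-.05,.25,.002):
    p=proj(c,(.6382-.0408*(y-.0047)+xo,y,.242)).round().astype(int)
    if 0<=p[1]<400 and 0<=p[0]<640 and pm[p[1],p[0]]: hit.append(round(float(y),3))
  print(xo,hit)
# red / bare under cover: bystanders vs first scene image
a=cv2.imread("pics/scene0.png").astype(int); b=snap("scene","s4")[0][:,:,::-1].astype(int); d=np.abs(a-b).max(2)
for n,(x,y) in{"tin":(462,228),"mallet":(236,122),"chisel":(295,240),"cover":(293,165)}.items(): print(n,d[y-12:y+13,x-15:x+16].mean().round(1))
print("state",r.get_state()["clock"])
E
```

```text
((324.0, 188.5), (69.0, 16.0), 90.0) [ 316  154   17   70 1161]
[[0.4513201257213361, -0.1724963457749333], [0.46906615282787617, -0.1712592581966183], [0.47544242842010187, -0.2531108482817302], [0.4565625030550911, -0.25444726649485594]] [ 0.4631 -0.2128  0.192 ]
V rows [83, 118, 118, 118, 117, 118, 118, 117, 117, 117, 106, 108]
-0.016 [-0.05, -0.048, -0.046, -0.044, -0.042, -0.04, -0.038, -0.036, -0.034]
0.014 []
tin 4.7
mallet 17.3
chisel 36.8
cover 14.0
state 67.5
```

```bash
python3 - <<'E'
from h import *
a=cv2.imread("pics/scene0.png")[:,:,::-1].copy(); b=cv2.imread("pics/s4.png")[:,:,::-1].copy()
for n,f in{"chiselblade":lambda h,s,v:(h>95)&(h<125)&(s>40)&(v<150),"tin":lambda h,s,v:(h>60)&(h<95)&(s>90)}.items():
    for i in(a,b): print(n,[(q[0].tolist(),q[1][4]) for q in blobs(i[200:270,260:480],f,20)[1]])
for i in(a,b):
    m,q=blobs(i[100:140,215:260],lambda h,s,v:(v<85),30); print("mallet",[(x[0].tolist(),x[1][4]) for x in q])
r.job_done(); print("handed in")
E
```

```text
chiselblade []
chiselblade []
tin [([196.0, 31.8], 69)]
tin [([195.9, 31.9], 68)]
mallet [([20.1, 22.1], 315), ([15.9, 32.4], 40)]
mallet [([20.5, 24.7], 196), ([18.0, 32.8], 30)]
the job is handed in; nothing more can be done
handed in
```

The job is handed in at about 68 s: four brown finials hang one to each red mark, the red and bare ones stand on the deck, and the cover is back down on the board where it began; my last look before handing in covered the cover and tin (both in place), but didn't settle the mallet or chisel, and the finials were last seen on their marks before I refitted the cover.

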